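Lift the L-shaped electrode out of the covered bath

ROBOT

A 6-joint arm with a two-finger parallel gripper is mounted at the origin on the work surface. World frame = base frame: x ahead of the robot, y to its left, z up, the work surface at z = 0. Lengths are in m, angles in degrees, forces in N, time in s.
With the tool pointing down it reaches from about 0.4 to 0.925 m from the base axis. Payload 3.4 kg.
Tool frame: the origin (TCP) lies at the very end of the fingers, on their centre line; the grasp point (between the pads) lies 19 mm behind it; z points along the fingers, y is the direction in which the jaws open and shut (so a half turn about z gives the same grasp; the last joint's range is limited). The gripper opens to 85 mm and grips with 20 to 120 N. Pads are 22 mm wide; open, the fingers measure 114 mm over their backs; the gripper's body (76 mm by 85 mm) begins 54 mm behind the grasp point. The pads swing forward as they close: fully open they stand 13 mm farther back than shut.
Start: joints at [-74.972, 17.578, 86.31, -0, 76.112, -4.211], TCP at [0.189, -0.543, 0.231] pointing down, gripper open.
Joint ranges: [-179.03, 179.03], [-60, 130.46], [8.19, 133.38], [-81.62, 261.62], [5.75, 156.47], [-153.77, 153.77]. Speed limits (degrees/s): [147.25, 147.25, 180, 180, 180, 180].

INTERFACE

Orientations are given as a 3x3 rotation matrix whose columns are the frame's x, y, z axes.
In Python, from rig import r gives the robot as it stands.
- The arm moves only by the tool arm_command, never from a script. Its argument "commands" is a list of rows, each an object with "dp": the shift along the tool's x, y, z as a fraction of full scale, a list of three; "roll": the turn about the tool's z as a fraction of full scale; "grip": the opening, from -1 (shut) to 1 (fully open). In form: [{"dp": [tx, ty, tz], "roll": roll, "grip": grip}, ...]. A call has 1 to 10 rows; each row shifts and turns the pose as measured when the row begins, along the tool's axes as they then stand; what a row does not reach is not made up. Full scale, the value 1, is 0.025 m for a shift and 8 degrees for a turn. A row lasts 1/8 s, in which the tool goes at most 62.5 mm and 10.7 degrees, less where a joint would pass 70% of its speed; a pose out of reach is approached as far as the arm can. A call with a number of a shift or a turn outside -1 to 1 is refused whole. A call with a gripper value outside its range is refused whole. The fingers move at their own pace and stop on an object; "newtons" is the grip in N (left out, the last holds). Time passes only in rows, so rows that do not move let the fingers close. It gives the time, the measured TCP pose, the force and the opening at its end, in the units of the state.
- r.get_state(): the state, without advancing time (a new reading comes with each control period).
- r.read_camera(name): name is "scene" or "top" or "wrist"; returns a dict with "frame" (400x640x3 uint8, red, green, blue), "K" (3x3 intrinsics, pixels), "extrinsics" (4x4, takes a point from world to camera coordinates). Camera axes: x right, y down, z forward; pixel columns grow to the right and rows downward; lengths in m; the calibration is good to about 2 mm. A picture is of the moment at which its call begins. There is no depth.
- r.job_done(): hands the job in, once; it reports no verdict.
The state is a dict: "t": time; "joint_positions": joint angles; "qvel": joint speeds; "tau": joint torques, N m; "eef_pos": TCP position; "orientation": TCP orientation; "contact_force": force on the tool from outside, world axes, zero at the start; "wrist_torque": the same for the moment, N m; "finger_gap": opening from 0.0 (shut) to 1.0 (fully open).
Only numpy, scipy, OpenCV 4.12 (cv2) and the standard library are available. Lean on these libraries where they do the work, as an engineer would, in place of code of your own. Each camera call takes 0.05 s, during which the arm holds its last target.

TASK

Take the L-shaped electrode out of the bench bath: swing the toggle clamp fully back off its head, bring the electrode out through the opening in the fixed cover by tipping its hidden foot through without forcing it, and hang it upright by its head in the fork of the stand, well inside the prongs. Leave the clamp open and the other things on the bench where they are.

Things in the scene. Friction and masses are not known exactly. Their poses are not given: they have to be found in the camera images.
- electrode: white plastic head 22 mm (own x) by 52 mm (y) by 45 mm high on a flat steel L, about 0.2 kg in all. Origin: centre of the head's underside, z up. A strip 5 mm thick (x) and 24 mm wide (y) runs straight down from it; at its end a foot, same strip, runs level to own -x, tip 47.5 mm from the strip's middle plane. At the start it stands on the bath's cover, foot inside, axes nearly the bath's
- head_top (a point): centre of the electrode head's top, 45 mm above its origin. The length from the head's underside to the foot's underside was set by the head's screw and is unknown, 60 to 100 mm: hidden in the opaque bath, it can only be felt (the foot's upper face meets the cover's underside when lifted) or seen once out. The strip does not slip in the head
- bath: fixed steel box 240 by 180 mm, opaque, with a fixed flat grey cover 5 mm thick, top 120 mm above the table; inside floor 12 mm above it. Origin on the table under the opening's centre; walls at own x -95 and +145 mm, y +-90 mm; control panel on the -x side. On the cover stand only the electrode's head and the clamp
- opening (a point): centre of the cover's opening, top face (bath axes): 28 mm (x) by 34 mm (y). The foot cannot come straight up: the head must lean over 20 degrees towards the side the foot points to (-x) so that the foot hangs tip down; then raise it along the strip till the bend is in the opening, and draw it out along the foot's length (up and to +x). At 35 degrees there is 3.5 mm of play either side, at 40 degrees 4.5 mm
- clamp_handle (a joint): toggle clamp's handle, rad: 0 = clamped, handle upright; grows as it swings to bath +x, away from the electrode; 1.7 = fully back, just below level. Takes a few newton at the grip, stays where left. Dead centre is at 0.06; beyond it the linkage lifts the arm, slowly at first (33 degrees at 0.8, 60 at 1.2, 82 at 1.5, 100 at 1.7)
- clamp_pad (a point): underside of the arm's rubber pad, 16 mm across, on the head's top when clamped. The arm, 12 mm wide, then lies level along bath x, from its pin at 78 mm to the pad at 0, its centreline 62 mm above the cover
- clamp_pivot (a point): handle's pivot (axis along bath y), 107 mm from the opening's centre to bath +x, 62 mm above the cover, on the bath's middle plane, in a steel base 64 by 44 mm, 72 mm high, 60 to 125 mm from the opening's centre
- clamp_grip (a point): middle of the handle's round black rubber grip, 20 mm in diameter, 60 mm long; 65 mm from the pivot along the handle; the handle ends at 95 mm
- holder: electrode stand, fixed: black base plate 200 by 120 mm with a low white drip tray, steel rod 12 mm in diameter, 282 mm high, 105 mm from the origin to own +x, carrying a white fork. Origin on the table under the fork's seat
- fork_seat (a point): seat of the fork, at its top face, 140 mm above the table (holder axes). Two level prongs 16 mm wide, 10 mm thick, 32 mm clear between them, run along x from +20 mm (closed end of the gap) to -30 mm (tips, open towards -x); below the gap it is free down to the drip tray's rim, 26 mm above the table. The head rests across both prongs, the strip between them
- beaker: bystander: glass beaker, 68 mm across, 85 mm high, origin at its underside
- jar: bystander: white jar with a red lid, 60 mm across, 85 mm high, origin at its underside
- carton: bystander: flat white carton 55 by 120 by 30 mm, origin at its underside

How it is judged (in metres and radians):
On the way, in this order (a step that is already met when the one before it is completed fails the run):
1. the clamp is swung back over centre, the electrode still standing in the bath (value of joint clamp_handle above 1.5 rad and z of electrode in the frame of bath below 0.135 m), for 0.1 s.
2. the electrode is tipped in the opening, its head leaning (angle between electrode's own z axis and vertical above 0.3 rad and z of electrode in the frame of bath above 0.14 m and horizontal distance between electrode and opening below 0.14 m), for 0.1 s.
At the end, for the whole second after the job is handed in: The electrode hangs at rest in the fork: head's underside on the prongs (within 4 mm), within 18 mm of the seat, upright within 0.1 rad, its x axis along the fork's within 0.35 rad either way round; the clamp's handle is still back beyond 1.5 rad (horizontal distance between electrode and fork_seat below 0.018 m and z of electrode in the frame of fork_seat between -0.004 and 0.004 m and angle between electrode's own z axis and vertical below 0.1 rad and angle between the x axis of electrode and the x axis of holder, either way round below 0.35 rad and linear speed of electrode below 0.02 m/s and value of joint clamp_handle above 1.5 rad); the robot touches nothing.
It fails at once if the electrode is forced against the bath or its cover (more than 70 N) (contact force between electrode and bath above 70 N).
It fails at once if the beaker is moved by more than 20 mm (distance of beaker from where it was at the start of the episode above 0.02 m).
It fails at once if the jar is moved by more than 20 mm (distance of jar from where it was at the start of the episode above 0.02 m).
It fails at once if the carton is moved by more than 20 mm (distance of carton from where it was at the start of the episode above 0.02 m).
It also fails if it takes over 61 s, if anything falls off the work surface, if the arm or the gripper's body presses on something with over 40 N, if the wrist force passes 120 N, or if a joint passes its speed limit or range.

## Working session

There is one attempt and no reset: what is moved stays moved. The work goes in short steps, Python scripts to look and compute and a tool call to move; the robot and the scene stay as the last step left them, time stands still between calls to the robot, and variables do not carry over. Pictures are saved under pics/ and viewed, and the job is handed in when it is done.

Besides the shell and the picture viewer there is one more tool, called after "Emit:" as name([rows], argument=value, ...), one row to a line, values as JSON. arm_command: Moves the arm, as the interface text tells. Its arguments: {"type":"object","properties":{"commands":{"type":"array","items":{"type":"object","properties":{"dp":{"type":"array","items":{"type":"number"}},"roll":{"type":"number"},"grip":{"type":"number"}}}},"newtons":{"type":"number"}},"required":["commands"]}

```bash
ls; mkdir -p pics; cat > h.py <<'E'
from rig import r
import cv2,numpy as np
def snap(n,f):
    c=r.read_camera(n); cv2.imwrite('pics/'+f+'.png',cv2.cvtColor(c['frame'],cv2.COLOR_RGB2BGR)); np.savez('pics/'+f+'.npz',K=c['K'],E=c['extrinsics']); return c
def cal(f):
    d=np.load('pics/'+f+'.npz'); return d['K'],d['E']
def ray(f,u,v):
    K,E=cal(f); R=E[:3,:3];t=E[:3,3]
    d=R.T@np.linalg.solve(K,[u,v,1]); return -R.T@t,d
def atz(f,u,v,z):
    o,d=ray(f,u,v); return o+d*(z-o[2])/d[2]
def proj(f,p):
    K,E=cal(f); q=K@(E[:3,:3]@np.array(p)+E[:3,3]); return q[:2]/q[2]
E
python3 - <<'E'
from h import *
for n in ['scene','top','wrist']:
    snap(n,n+'0'); K,E=cal(n+'0'); print(n,K[0,0],-E[:3,:3].T@E[:3,3])
s=r.get_state()
for k in s: print(k,s[k])
E
```

```text
pics
scene 364.54170091978506 [ 0.99870614 -0.44292938  0.94939721]
top 485.65767625384115 [ 0.4216647  -0.00155994  1.55198477]
wrist 359.5809819706216 [ 0.2579538  -0.51868549  0.37320919]
t 0.15
joint_positions [-7.49696621e+01  1.76144847e+01  8.63664452e+01 -3.60320102e-04
  7.61125051e+01 -4.21167402e+00]
qvel [-0.05522438 -0.15840724 -0.30878056  0.00839837  0.07366577 -0.01335731]
tau [ 5.62141940e-05 -4.57975852e+01 -2.52219665e+01 -2.10613707e-04
  8.48122872e-03  1.37650045e-05]
eef_pos [ 0.18932677 -0.54236556  0.23057363]
orientation [[ 9.44134502e-01  3.29560099e-01 -4.28798828e-04]
 [ 3.29560359e-01 -9.44133197e-01  1.57337512e-03]
 [ 1.13678450e-04 -1.62679283e-03 -9.99998670e-01]]
contact_force [-0.35689525 -0.84972303  0.58416564]
wrist_torque [0.03396909 0.02695318 0.05715172]
finger_gap 1.0016193213105489
```

```bash
ls -la . pics
```

```text
.:
total 16
drwxr-xr-x  3 agent agent 4096 Dec  7 14:43 .
drwxr-xr-x 23 root  root  4096 Dec  7 14:42 ..
-rw-r--r--  1 agent agent  539 Dec  7 14:43 h.py
drwxr-xr-x  2 agent agent 4096 Dec  7 14:43 pics

pics:
total 1096
drwxr-xr-x 2 agent agent   4096 Dec  7 14:43 .
drwxr-xr-x 3 agent agent   4096 Dec  7 14:43 ..
-rw-r--r-- 1 agent agent    690 Dec  7 14:43 scene0.npz
-rw-r--r-- 1 agent agent 394985 Dec  7 14:43 scene0.png
-rw-r--r-- 1 agent agent    690 Dec  7 14:43 top0.npz
-rw-r--r-- 1 agent agent 418648 Dec  7 14:43 top0.png
-rw-r--r-- 1 agent agent    690 Dec  7 14:43 wrist0.npz
-rw-r--r-- 1 agent agent 281283 Dec  7 14:43 wrist0.png
```

View pics/scene0.png

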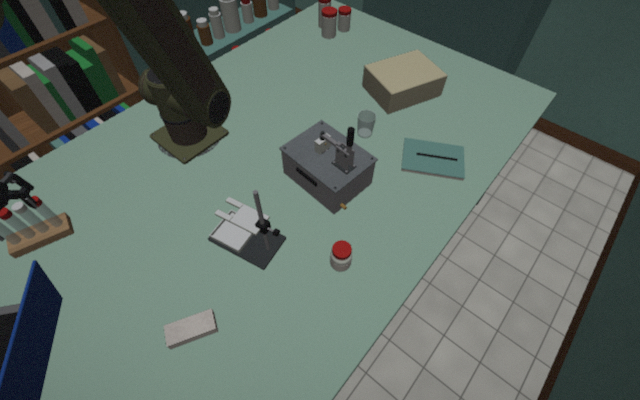

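View pics/top0.png

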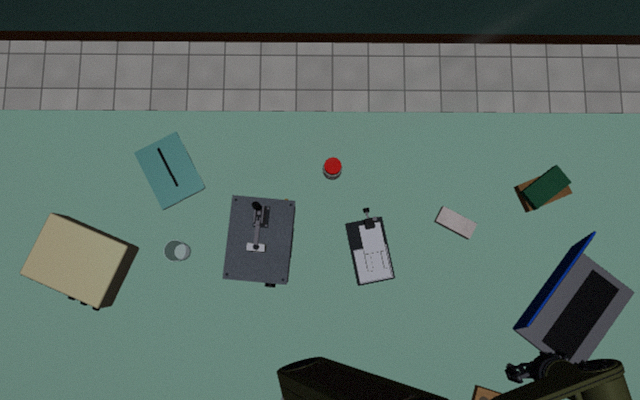

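```bash
python3 - <<'E'
import cv2
a=cv2.imread('pics/top0.png'); 
cv2.imwrite('pics/t0a.png',cv2.resize(a[180:300,205:315],None,fx=5,fy=5,interpolation=cv2.INTER_CUBIC))
cv2.imwrite('pics/t0b.png',cv2.resize(a[195:300,330:410],None,fx=5,fy=5,interpolation=cv2.INTER_CUBIC))
a=cv2.imread('pics/scene0.png'); 
cv2.imwrite('pics/s0a.png',cv2.resize(a[110:220,260:400],None,fx=5,fy=5,interpolation=cv2.INTER_CUBIC))
cv2.imwrite('pics/s0b.png',cv2.resize(a[180:280,190:310],None,fx=5,fy=5,interpolation=cv2.INTER_CUBIC))
E
```

```text
(no output)
```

View pics/t0a.png

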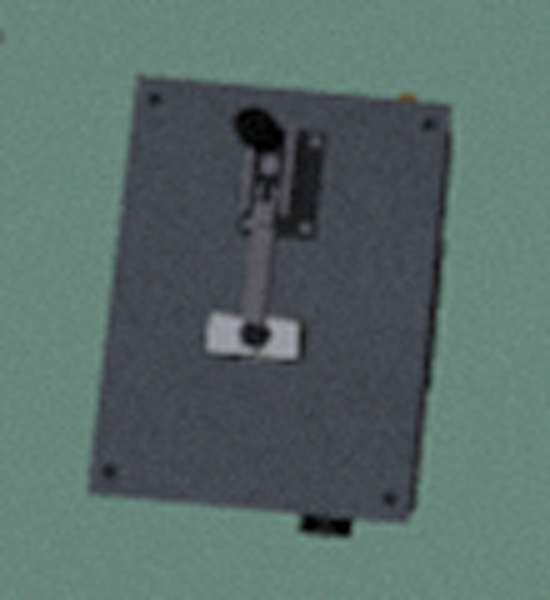

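View pics/t0b.png

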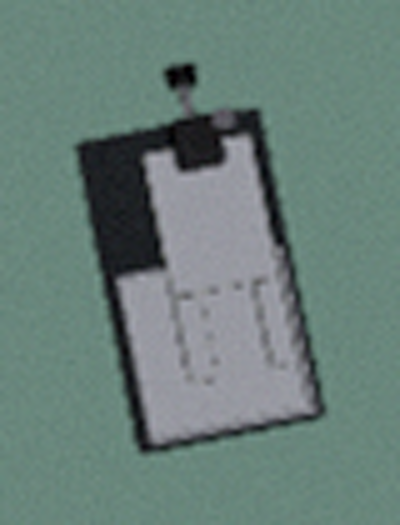

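View pics/s0a.png

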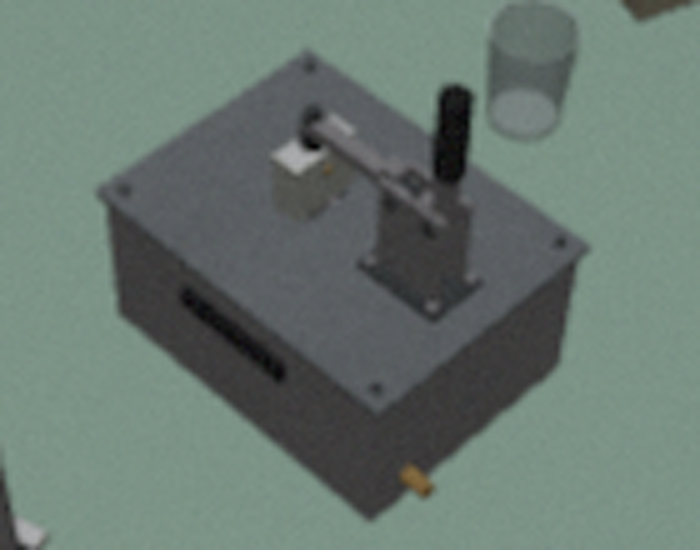

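View pics/s0b.png

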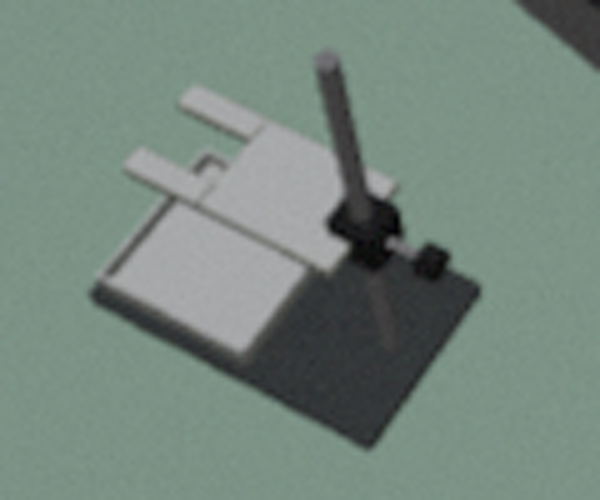

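```bash
cat > fit.py <<'E'
from h import *
from scipy.optimize import least_squares
def T(p,q):
    c,s=np.cos(p[2]),np.sin(p[2]); q=np.array(q)
    return np.array([p[0]+c*q[0]-s*q[1],p[1]+s*q[0]+c*q[1],q[2]])
def fit(obs,p0,name):
    f=lambda p:np.concatenate([proj(v,T(p,q))-uv for v,q,uv in obs])
    s=least_squares(f,p0,loss='soft_l1'); print(name,s.x[:2].round(4),np.degrees(s.x[2]).round(2))
    for o,e in zip(obs,f(s.x).reshape(-1,2)): print(o[:2],e.round(1))
    return s.x
if __name__=='__main__':
    for v in ('top0','scene0'):print(v)
    C=[(.145,.09,.12),(.145,-.09,.12),(-.095,-.09,.12),(-.095,.09,.12)]
    t=[(232.4,195),(295.4,200.8),(287,284.4),(223,278.8)]
    s=[(378,160),(335.6,192.4),(280,148.4),(321,120.4)]
    a=[('top0',q,np.array(u)) for q,u in zip(C,t)];b=[('scene0',q,np.array(u)) for q,u in zip(C,s)]
    fit(a,[.3,.2,0],'top');fit(b,[.3,.2,0],'scene');B=fit(a+b,[.3,.2,0],'both')
    h=lambda x,y,z=.14:(x/1000,y/1000,z)
    S=lambda x,y:np.array([x/5+190,y/5+180]);Tt=lambda x,y:np.array([x/5+330,y/5+195])
    a=[('top0',h(20,16),Tt(178,295)),('top0',h(20,-16),Tt(262,283))]
    b=[('scene0',h(-30,32),S(195,85)),('scene0',h(-30,16),S(178,100)),('scene0',h(-30,-16),S(142,148)),('scene0',h(-30,-32),S(125,165)),('scene0',h(20,16),S(268,125)),('scene0',h(20,-16),S(203,200)),('scene0',h(105,0,.282),S(327,60))]
    fit(b,[.3,-.1,0],'sc');H=fit(a+b,[.3,-.1,0],'both')
    np.save('BH.npy',[B,H])
    print('head top pred',proj('top0',T(B,(0,0,.165))),'pivot',T(B,(.107,0,.182)),'grip',proj('scene0',T(B,(.107,0,.247))))
    for n,p in (('rodtop',h(105,0,.282)),('seat',h(0,0)),('tipL',h(-30,16)),('base+',(.105,0,0))):print(n,proj('top0',T(H,p)))
E
python3 fit.py
```

```text
top0
scene0
top [0.4855 0.174 ] -4.56
('top0', (0.145, 0.09, 0.12)) [1.1 1.6]
('top0', (0.145, -0.09, 0.12)) [-1.7  0.9]
('top0', (-0.095, -0.09, 0.12)) [-0.9 -1.2]
('top0', (-0.095, 0.09, 0.12)) [ 1.4 -0.9]
scene [0.4908 0.1724] -5.02
('scene0', (0.145, 0.09, 0.12)) [-1.6 -0.4]
('scene0', (0.145, -0.09, 0.12)) [ 0.1 -0.2]
('scene0', (-0.095, -0.09, 0.12)) [0.5 0.1]
('scene0', (-0.095, 0.09, 0.12)) [0.4 0.9]
both [0.4886 0.1733] -4.89
('top0', (0.145, 0.09, 0.12)) [1.6 0.5]
('top0', (0.145, -0.09, 0.12)) [-1.2  0.1]
('top0', (-0.095, -0.09, 0.12)) [-0.9 -2.1]
('top0', (-0.095, 0.09, 0.12)) [ 1.5 -2.2]
('scene0', (0.145, 0.09, 0.12)) [-2. -1.]
('scene0', (0.145, -0.09, 0.12)) [-0.2 -0.8]
('scene0', (-0.095, -0.09, 0.12)) [ 0.2 -0.3]
('scene0', (-0.095, 0.09, 0.12)) [-0.   0.4]
sc [ 0.4586 -0.1703] 11.32
('scene0', (-0.03, 0.032, 0.14)) [ 0.2 -0.6]
('scene0', (-0.03, 0.016, 0.14)) [-0.   0.5]
('scene0', (-0.03, -0.016, 0.14)) [-0.2 -0.7]
('scene0', (-0.03, -0.032, 0.14)) [-0.6  0.2]
('scene0', (0.02, 0.016, 0.14)) [-3.1  2.9]
('scene0', (0.02, -0.016, 0.14)) [ 2.7 -3.5]
('scene0', (0.105, 0.0, 0.282)) [0.6 0.4]
both [ 0.4572 -0.1699] 11.24
('top0', (0.02, 0.016, 0.14)) [ 4.1 -1.8]
('top0', (0.02, -0.016, 0.14)) [-1.9 -1.5]
('scene0', (-0.03, 0.032, 0.14)) [-0. -1.]
('scene0', (-0.03, 0.016, 0.14)) [-0.3  0.1]
('scene0', (-0.03, -0.016, 0.14)) [-0.5 -1.1]
('scene0', (-0.03, -0.032, 0.14)) [-0.9 -0.2]
('scene0', (0.02, 0.016, 0.14)) [-3.4  2.5]
('scene0', (0.02, -0.016, 0.14)) [ 2.4 -3.9]
('scene0', (0.105, 0.0, 0.282)) [0.2 0. ]
head top pred [256.91293311 246.0765172 ] pivot [0.59518643 0.16421038 0.182     ] grip [350.11314201 137.09396184]
rodtop [374.76909376 217.22248917]
seat [376.55765081 257.97881692]
tipL [373.26912625 269.32422986]
base+ [364.63502496 226.70665935]
```

Emit:
arm_command([
  {"dp": [0,-1,-1],"roll": 1,"grip": 1},
  {"dp": [0,-1,-1],"roll": 1,"grip": 1},
  {"dp": [0,-1,-1],"roll": 1,"grip": 1},
  {"dp": [0,-1,-1],"roll": 0,"grip": 1},
], newtons=20)

```text
t: 0.65
eef_pos: [0.1764, -0.4415, 0.3291]
orientation: [[0.995, -0.098, -0.003], [-0.098, -0.995, 0.011], [-0.004, -0.01, -1.0]]
contact_force: [1.1, -0.5, 0.4]
finger_gap: 1.002
```

Emit:
arm_command([
  {"dp": [0.45,-1,-0.1],"roll": 0,"grip": 1},
  {"dp": [0.45,-1,-0.1],"roll": 0,"grip": 1},
  {"dp": [0.45,-1,-0.1],"roll": 0,"grip": 1},
  {"dp": [0.45,-1,-0.1],"roll": 0,"grip": 1},
  {"dp": [0.45,-1,-0.1],"roll": 0,"grip": 1},
  {"dp": [0.45,-1,-0.1],"roll": 0,"grip": 1},
  {"dp": [0.45,-1,-0.1],"roll": 0,"grip": 1},
  {"dp": [0.45,-1,-0.1],"roll": 0,"grip": 1},
  {"dp": [0.45,-1,0],"roll": 0,"grip": 1},
  {"dp": [0.45,-1,0],"roll": 0,"grip": 1},
])

```text
t: 1.9
eef_pos: [0.3151, -0.1952, 0.3521]
orientation: [[0.995, -0.102, -0.003], [-0.102, -0.995, 0.009], [-0.003, -0.009, -1.0]]
contact_force: [0.6, 0.9, 0.4]
finger_gap: 1.002
```

Emit:
arm_command([
  {"dp": [0.45,-1,0],"roll": 0,"grip": 1},
  {"dp": [0.45,-1,0],"roll": 0,"grip": 1},
  {"dp": [0.45,-1,0],"roll": 0,"grip": 1},
  {"dp": [0.45,-1,0],"roll": 0,"grip": 1},
  {"dp": [0.45,-1,0],"roll": 0,"grip": 1},
  {"dp": [0.45,-1,0],"roll": 0,"grip": 1},
  {"dp": [0.45,-1,0],"roll": 0,"grip": 1},
  {"dp": [0.45,-1,0],"roll": 0,"grip": 1},
  {"dp": [0.45,-1,0],"roll": 0,"grip": 1},
  {"dp": [0.45,-1,0],"roll": 0,"grip": 1},
])

```text
t: 3.15
eef_pos: [0.4536, 0.0514, 0.3515]
orientation: [[0.995, -0.102, -0.007], [-0.101, -0.995, 0.009], [-0.008, -0.009, -1.0]]
contact_force: [0.5, -0.5, 1.0]
finger_gap: 0.997
```

Emit:
arm_command([
  {"dp": [0.2,-0.95,-0.1],"roll": 0,"grip": 1},
  {"dp": [0.2,-0.95,-0.1],"roll": -0.15,"grip": 1},
  {"dp": [0.2,-0.95,-0.1],"roll": 0,"grip": 1},
  {"dp": [0.2,-0.95,-0.1],"roll": 0,"grip": 1},
  {"dp": [0.2,-0.95,0],"roll": 0,"grip": 1},
  {"dp": [0,0,0],"roll": 0,"grip": 1},
])

```text
t: 3.9
eef_pos: [0.4892, 0.1726, 0.3599]
orientation: [[0.997, -0.077, -0.012], [-0.077, -0.997, 0.008], [-0.012, -0.007, -1.0]]
contact_force: [-0.2, -0.2, 0.7]
finger_gap: 1.002
```

```bash
python3 - <<'E'
from h import *
snap('wrist','w1');s=r.get_state();print(s['eef_pos'],s['orientation'])
E
```

```text
[0.48890353 0.17172688 0.35994233] [[ 0.99687253 -0.07811774 -0.01194856]
 [-0.07803    -0.99692172  0.00764177]
 [-0.01250874 -0.00668552 -0.99989941]]
```

View pics/w1.png

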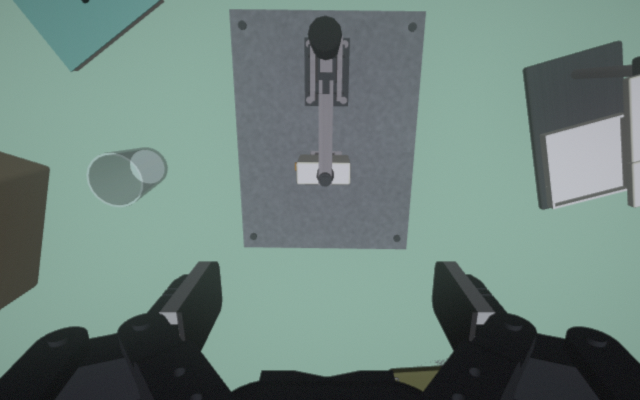

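```bash
python3 - <<'E'
from fit import *
C=[(.145,.09,.12),(.145,-.09,.12),(-.095,-.09,.12),(-.095,.09,.12)]
t=[(230.5,10),(426,12),(408,248),(244,247)]
a=[('w1',q,np.array(u)) for q,u in zip(C,t)]
B=fit(a,[.49,.17,0],'wrist')
for u in [(297.5,162),(350,162),(350.5,184.5),(298,185)]: print(atz('w1',*u,.165))
print('handle top',atz('w1',325,35,.277),T(B,(.107,0,.277)))
print('grip top proj',proj('w1',T(B,(.107,0,.277))),'pad',proj('w1',T(B,(0,0,.172))))
E
python3 -c "
import cv2
a=cv2.imread('pics/w1.png');cv2.imwrite('pics/w1a.png',cv2.resize(a[0:260,220:440],None,fx=3,fy=3,interpolation=cv2.INTER_CUBIC)[:600])
cv2.imwrite('pics/w1b.png',cv2.resize(a[140:210,270:380],None,fx=6,fy=6,interpolation=cv2.INTER_CUBIC))"
```

```text
wrist [0.4898 0.1742] -4.98
('w1', (0.145, 0.09, 0.12)) [4.  0.8]
('w1', (0.145, -0.09, 0.12)) [-3.2  0.6]
('w1', (-0.095, -0.09, 0.12)) [-3.8 -4.2]
('w1', (-0.095, 0.09, 0.12)) [ 4.1 -5.1]
[0.50005619 0.20111187 0.165     ]
[0.496318   0.15143688 0.165     ]
[0.47428986 0.15222115 0.165     ]
[0.47757622 0.20289541 0.165     ]
handle top [0.59323558 0.16625426 0.277     ] [0.59638728 0.1649324  0.277     ]
grip top proj [326.8809981   28.78598447] pad [326.51223994 172.09874935]
```

View pics/w1b.png

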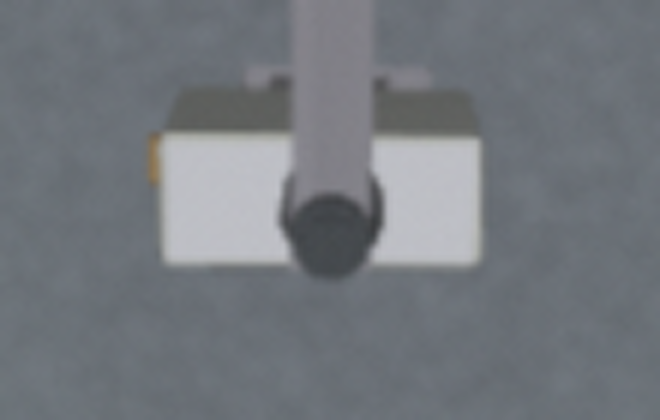

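```bash
python3 - <<'E'
from h import *
for z in (.12,.13,.14,.15,.16): print(z,atz('w1',270+155/6,140+160/6,z)[:2],atz('scene0',260+328/5,110+170/5,z)[:2])
a=cv2.imread('pics/scene0.png');cv2.imwrite('pics/s0c.png',cv2.resize(a[125:160,300:360],None,fx=10,fy=10,interpolation=cv2.INTER_CUBIC))
E
```

```text
0.12 [0.48665527 0.20813864] [0.4823782  0.19850995]
0.13 [0.48866327 0.20703   ] [0.48860354 0.19077615]
0.14 [0.49067128 0.20592135] [0.49482888 0.18304235]
0.15 [0.49267928 0.2048127 ] [0.50105422 0.17530854]
0.16 [0.49468729 0.20370405] [0.50727956 0.16757474]
```

View pics/s0c.png

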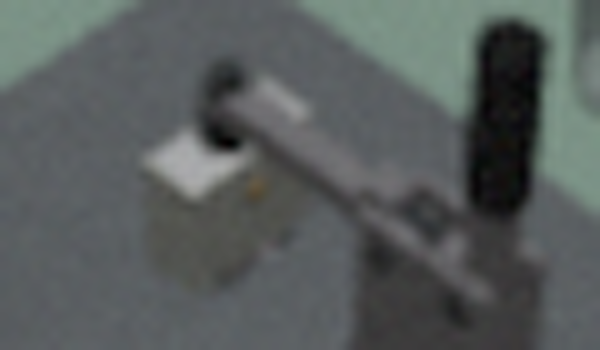

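Emit:
arm_command([
  {"dp": [0.85,0,0],"roll": 0,"grip": 1},
  {"dp": [0.85,0,0],"roll": 0,"grip": 1},
  {"dp": [0.85,0,0],"roll": 0,"grip": 1},
  {"dp": [0.85,-0.05,0],"roll": 0,"grip": 1},
  {"dp": [0.85,0,0.5],"roll": 0,"grip": 1},
  {"dp": [0.05,0,0.9],"roll": 0,"grip": 1},
  {"dp": [0,0,0.9],"roll": 0,"grip": 1},
  {"dp": [0,0,0.9],"roll": 0,"grip": 1},
  {"dp": [0,0,0.9],"roll": 0,"grip": 1},
  {"dp": [0,0,0.9],"roll": 0,"grip": 1},
])

```text
t: 5.2
eef_pos: [0.6088, 0.1537, 0.2253]
orientation: [[0.996, -0.088, -0.008], [-0.088, -0.996, 0.003], [-0.009, -0.003, -1.0]]
contact_force: [0.7, 0.3, -0.1]
finger_gap: 0.996
```

Emit:
arm_command([
  {"dp": [-0.52,-0.46,0],"roll": 0,"grip": 1},
  {"dp": [0,0,0],"roll": 0,"grip": -1},
  {"dp": [0,0,0],"roll": 0,"grip": -1},
])

```text
t: 5.58
eef_pos: [0.5962, 0.1657, 0.2231]
orientation: [[0.996, -0.09, -0.013], [-0.09, -0.996, 0.002], [-0.013, -0.001, -1.0]]
contact_force: [0.1, -0.3, -0.3]
finger_gap: 0.602
```

```bash
python3 - <<'E'
from h import *
snap('wrist','w2');s=r.get_state();print(s['eef_pos'],s['finger_gap'])
E
```

```text
[0.59622443 0.16585037 0.22331905] 0.5122504008940522
```

View pics/w2.png

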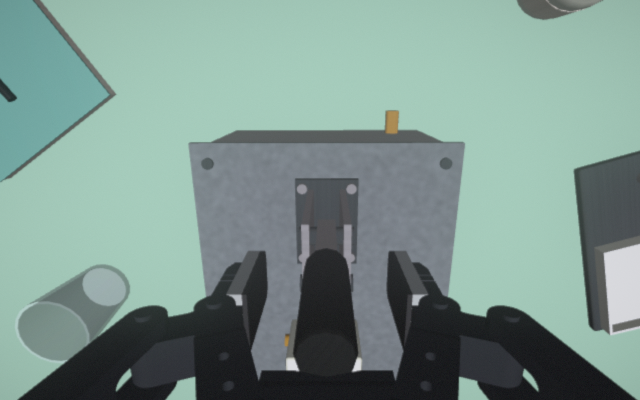

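Emit:
arm_command([
  {"dp": [0,0,0],"roll": 0,"grip": -1},
  {"dp": [0,0,0],"roll": 0,"grip": -1},
])

```text
t: 5.88
eef_pos: [0.5969, 0.1661, 0.2245]
orientation: [[0.996, -0.09, -0.01], [-0.09, -0.996, 0.003], [-0.01, -0.002, -1.0]]
contact_force: [0.1, 1.8, -3.2]
finger_gap: 0.222
```

Emit:
arm_command([
  {"dp": [0.42,0,0.04],"roll": 0,"grip": -1},
  {"dp": [0.41,0,0.11],"roll": 0,"grip": -1},
  {"dp": [0.38,0,0.17],"roll": 0,"grip": -1},
  {"dp": [0.35,0,0.24],"roll": 0,"grip": -1},
  {"dp": [0.3,0,0.29],"roll": 0,"grip": -1},
])

```text
t: 6.5
eef_pos: [0.637, 0.1626, 0.2076]
orientation: [[0.996, -0.089, -0.021], [-0.088, -0.996, 0.005], [-0.022, -0.003, -1.0]]
contact_force: [-2.7, -0.5, 5.5]
finger_gap: 0.223
```

Emit:
arm_command([
  {"dp": [0.3,0,0.3],"roll": 0,"grip": -1},
  {"dp": [0.25,0,0.35],"roll": 0,"grip": -1},
  {"dp": [0.19,0,0.39],"roll": 0,"grip": -1},
  {"dp": [0.13,0,0.42],"roll": 0,"grip": -1},
  {"dp": [0.06,0,0.44],"roll": 0,"grip": -1},
])

```text
t: 7.12
eef_pos: [0.6642, 0.1603, 0.1635]
orientation: [[0.996, -0.089, -0.012], [-0.089, -0.996, 0.006], [-0.012, -0.004, -1.0]]
contact_force: [0.5, -0.2, 4.5]
finger_gap: 0.222
```

Emit:
arm_command([
  {"dp": [-0.03,0,0.35],"roll": 0,"grip": -1},
  {"dp": [-0.05,0,0.3],"roll": 0,"grip": -1},
  {"dp": [0,0,0.1],"roll": 0,"grip": -1},
])

```text
t: 7.5
eef_pos: [0.6644, 0.1603, 0.1442]
orientation: [[0.996, -0.089, -0.008], [-0.089, -0.996, 0.006], [-0.008, -0.005, -1.0]]
contact_force: [0.8, -0.1, 3.9]
finger_gap: 0.198
```

```bash
python3 - <<'E'
from h import *
snap('scene','s2');snap('wrist','w3')
a=cv2.imread('pics/s2.png');cv2.imwrite('pics/s2c.png',cv2.resize(a[90:210,260:400],None,fx=5,fy=5,interpolation=cv2.INTER_CUBIC))
E
```

```text
(no output)
```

View pics/s2c.png

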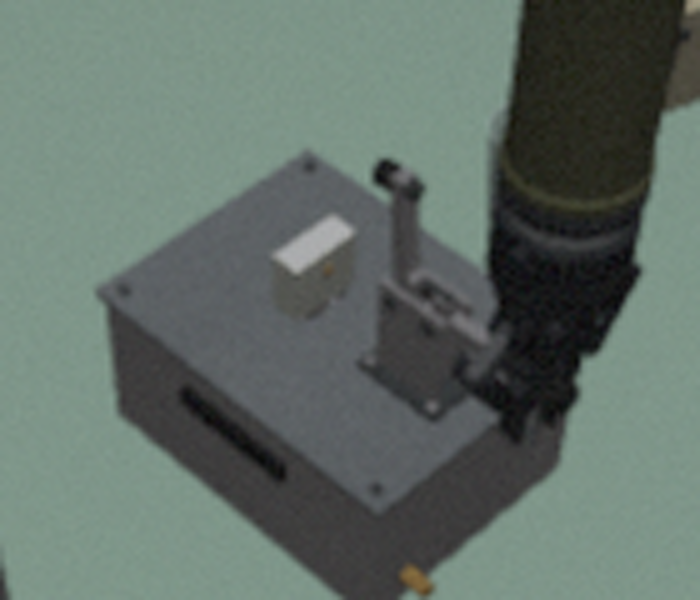

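Emit:
arm_command([
  {"dp": [0,0,0],"roll": 0,"grip": 1},
  {"dp": [0,0,0],"roll": 0,"grip": 1},
  {"dp": [0,0,-0.4],"roll": 0,"grip": 1},
  {"dp": [0,0,-1],"roll": 0,"grip": 1},
  {"dp": [0,0,-1],"roll": 0,"grip": 1},
  {"dp": [0,0,-1],"roll": 0,"grip": 1},
  {"dp": [0,0,-1],"roll": 0,"grip": 1},
  {"dp": [0,0,-1],"roll": 0,"grip": 1},
  {"dp": [0,0,-1],"roll": 0,"grip": 1},
  {"dp": [0,0,-0.4],"roll": 0,"grip": 1},
])

```text
t: 8.85
eef_pos: [0.6627, 0.1596, 0.3214]
orientation: [[0.996, -0.089, -0.014], [-0.088, -0.996, 0.005], [-0.014, -0.004, -1.0]]
contact_force: [0.6, 0.1, -0.3]
finger_gap: 1.002
```

```bash
python3 - <<'E'
from h import *
snap('scene','s3');print(r.get_state()['eef_pos'])
a=cv2.imread('pics/s3.png');cv2.imwrite('pics/s3c.png',cv2.resize(a[90:210,260:400],None,fx=5,fy=5,interpolation=cv2.INTER_CUBIC))
E
```

```text
[0.66302265 0.1596413  0.32220248]
```

View pics/s3c.png

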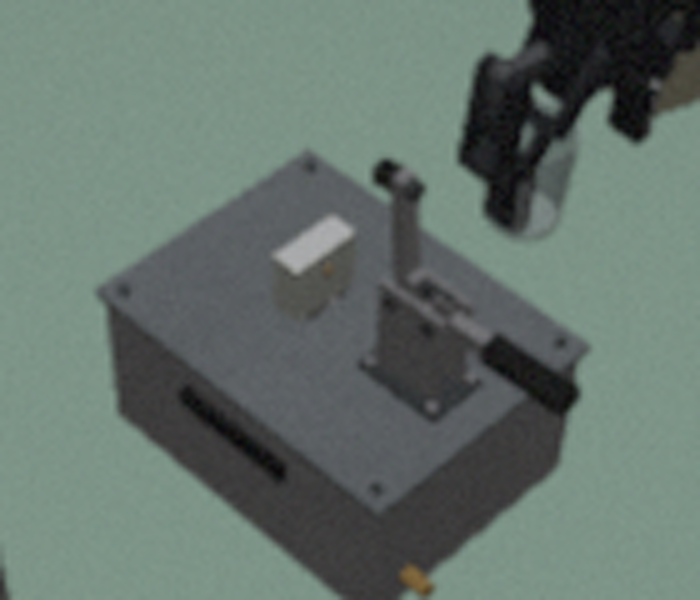

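```bash
python3 - <<'E'
from fit import *
B=np.array([.4885,.174,np.radians(-4.9)])
for th in (1.4,1.5,1.6,1.7):
    for d in (.035,.095): print(th,d,((proj('s3',T(B,(.107+d*np.sin(th),0,.182+d*np.cos(th))))-[260,90])*5).round(0))
E
```

```text
1.4 0.035 [489. 342.]
1.4 0.095 [571. 387.]
1.5 0.035 [489. 347.]
1.5 0.095 [570. 399.]
1.6 0.035 [488. 351.]
1.6 0.095 [568. 411.]
1.7 0.035 [487. 355.]
1.7 0.095 [565. 421.]
```

Emit:
arm_command([
  {"dp": [0.1,0,0.9],"roll": 0,"grip": -1},
  {"dp": [0.1,0,0.9],"roll": 0,"grip": -1},
  {"dp": [0,0,0.9],"roll": 0,"grip": -1},
  {"dp": [0,0,0.9],"roll": 0,"grip": -1},
  {"dp": [0,0,0.7],"roll": 0,"grip": -1},
  {"dp": [0,0,0.4],"roll": 0,"grip": -1},
  {"dp": [0,0,0.25],"roll": 0,"grip": -1},
])

```text
t: 9.78
eef_pos: [0.6643, 0.1595, 0.1916]
orientation: [[0.996, -0.088, -0.017], [-0.088, -0.996, 0.005], [-0.017, -0.003, -1.0]]
contact_force: [2.3, -0.7, 2.9]
finger_gap: -0.001
```

Emit:
arm_command([
  {"dp": [0,0,0.2],"roll": 0,"grip": -1},
  {"dp": [0,0,0.2],"roll": 0,"grip": -1},
  {"dp": [0,0,0.2],"roll": 0,"grip": -1},
])

```text
t: 10.15
eef_pos: [0.6653, 0.1596, 0.1824]
orientation: [[0.996, -0.088, -0.011], [-0.088, -0.996, 0.005], [-0.011, -0.004, -1.0]]
contact_force: [-8.9, -2.5, 32.1]
finger_gap: -0.006
```

Emit:
arm_command([
  {"dp": [0,0,-0.6],"roll": 0,"grip": -0.5},
  {"dp": [0,0,-1],"roll": 0,"grip": 1},
  {"dp": [0,0,-1],"roll": 0,"grip": 1},
  {"dp": [0,0,-1],"roll": 0,"grip": 1},
  {"dp": [0,0,-1],"roll": 0,"grip": 1},
  {"dp": [0,0,-1],"roll": 0,"grip": 1},
  {"dp": [-1,0,-0.3],"roll": 0,"grip": 1},
  {"dp": [-1,0,0],"roll": 0,"grip": 1},
  {"dp": [-1,0,0],"roll": 0,"grip": 1},
  {"dp": [-1,0,0],"roll": 0,"grip": 1},
])

```text
t: 11.4
eef_pos: [0.5654, 0.1687, 0.3383]
orientation: [[0.996, -0.089, -0.009], [-0.089, -0.996, 0.008], [-0.009, -0.008, -1.0]]
contact_force: [0.7, -0.7, -0.2]
finger_gap: 1.002
```

Emit:
arm_command([
  {"dp": [-1,0,0],"roll": 0,"grip": 1},
  {"dp": [-0.8,0,0],"roll": 0,"grip": 1},
  {"dp": [-0.6,0,0],"roll": 0,"grip": 1},
  {"dp": [0,0,0],"roll": 0,"grip": 1},
])

```text
t: 11.9
eef_pos: [0.5015, 0.1747, 0.3402]
orientation: [[0.996, -0.088, -0.008], [-0.088, -0.996, 0.01], [-0.009, -0.009, -1.0]]
contact_force: [0.2, 0.8, 0.3]
finger_gap: 1.001
```

```bash
python3 - <<'E'
from h import *
snap('wrist','w4');snap('scene','s4');s=r.get_state();print(s['eef_pos'],s['orientation'][:2])
a=cv2.imread('pics/s4.png');cv2.imwrite('pics/s4c.png',cv2.resize(a[90:210,260:400],None,fx=5,fy=5,interpolation=cv2.INTER_CUBIC))
E
```

```text
[0.50278938 0.17459962 0.33998012] [[ 0.99607778 -0.08818336 -0.0072629 ]
 [-0.08811287 -0.99606506  0.00951375]]
```

View pics/w4.png

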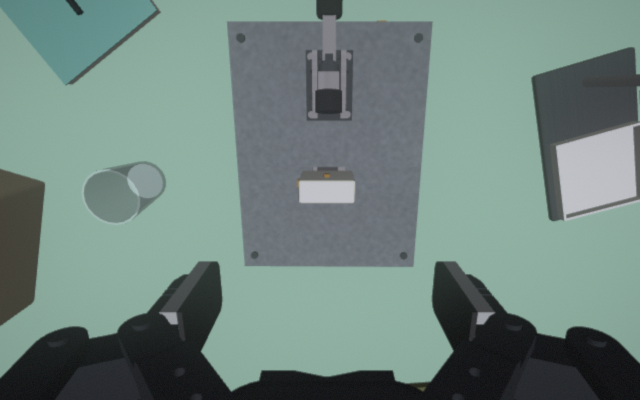

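View pics/s4c.png

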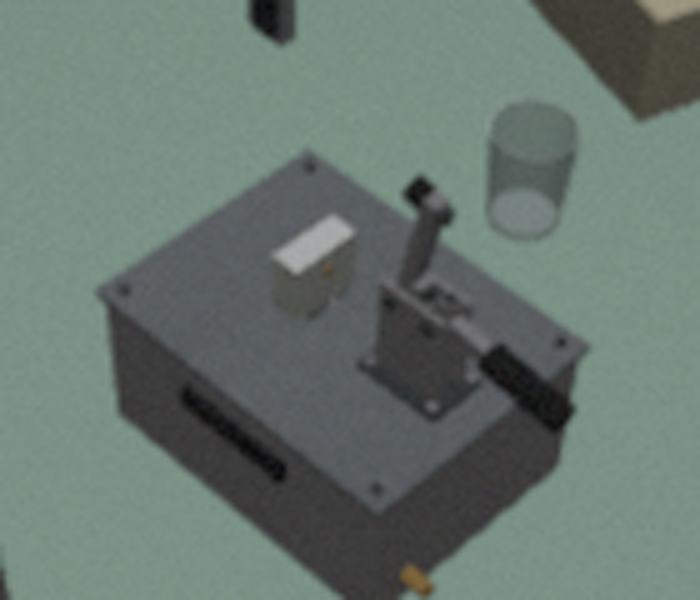

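```bash
python3 - <<'E'
from fit import *
q=[(.011,.026,.165),(.011,-.026,.165),(-.011,-.026,.165),(-.011,.026,.165)]
w=[('w4',a,np.array(u)) for a,u in zip(q,[(299,180),(355,180),(355,203),(299,203)])]
s=[('s4',a,np.array([u[0]/5+260,u[1]/5+90])) for a,u in zip(q,[(356,234),(296,273),(272,254),(334,213)])]
fit(w,[.49,.17,0],'w');fit(s,[.49,.17,0],'s');fit(w+s,[.49,.17,0],'b')
E
```

```text
w [0.4874 0.1773] -4.85
('w4', (0.011, 0.026, 0.165)) [-0.7 -0.1]
('w4', (0.011, -0.026, 0.165)) [ 0.6 -0.1]
('w4', (-0.011, -0.026, 0.165)) [0.1 0.1]
('w4', (-0.011, 0.026, 0.165)) [-0.1  0.1]
s [0.4898 0.1758] -6.89
('s4', (0.011, 0.026, 0.165)) [ 0.5 -0.3]
('s4', (0.011, -0.026, 0.165)) [-0.1  0.1]
('s4', (-0.011, -0.026, 0.165)) [-0.2  0. ]
('s4', (-0.011, 0.026, 0.165)) [-0.1  0.1]
b [0.4875 0.1773] -4.95
('w4', (0.011, 0.026, 0.165)) [-0.7 -0.3]
('w4', (0.011, -0.026, 0.165)) [ 0.7 -0.2]
('w4', (-0.011, -0.026, 0.165)) [0.2 0. ]
('w4', (-0.011, 0.026, 0.165)) [-0.1 -0.1]
('s4', (0.011, 0.026, 0.165)) [ 0.1 -1.2]
('s4', (0.011, -0.026, 0.165)) [-0.1 -0.4]
('s4', (-0.011, -0.026, 0.165)) [-0.4 -0.4]
('s4', (-0.011, 0.026, 0.165)) [-0.7 -0.6]
```

Emit:
arm_command([
  {"dp": [-0.59,-0.05,0.5],"roll": 0,"grip": 1},
  {"dp": [0,0,0.9],"roll": -0.05,"grip": 1},
  {"dp": [0,0,0.9],"roll": 0,"grip": 1},
  {"dp": [0,0,0.9],"roll": 0,"grip": 1},
  {"dp": [0,0,0.9],"roll": 0,"grip": 1},
  {"dp": [0,0,0.9],"roll": 0,"grip": 1},
  {"dp": [0,0,0.9],"roll": 0,"grip": 1},
])

```text
t: 12.88
eef_pos: [0.4975, 0.179, 0.1892]
orientation: [[0.996, -0.084, 0.002], [-0.084, -0.996, 0.011], [0.001, -0.011, -1.0]]
contact_force: [0.6, 0.1, -0.2]
finger_gap: 1.003
```

Emit:
arm_command([
  {"dp": [-0.38,0.1,0.8],"roll": 0,"grip": 1},
  {"dp": [0,0,0.8],"roll": 0,"grip": 1},
  {"dp": [0,0,0.7],"roll": 0,"grip": 1},
  {"dp": [0,0,0],"roll": 0,"grip": 1},
])

```text
t: 13.38
eef_pos: [0.491, 0.1774, 0.1267]
orientation: [[0.996, -0.086, -0.001], [-0.086, -0.996, 0.01], [-0.001, -0.01, -1.0]]
contact_force: [0.4, 0.3, -0.3]
finger_gap: 0.998
```

Emit:
arm_command([
  {"dp": [-0.12,0,0],"roll": 0,"grip": -1},
  {"dp": [0,0,0],"roll": 0,"grip": -1},
  {"dp": [0,0,0],"roll": 0,"grip": -1},
  {"dp": [0,0,0],"roll": 0,"grip": -1},
])

```text
t: 13.88
eef_pos: [0.49, 0.178, 0.1283]
orientation: [[0.996, -0.086, 0.003], [-0.086, -0.996, 0.011], [0.002, -0.011, -1.0]]
contact_force: [0.7, -0.4, -1.6]
finger_gap: 0.607
```

```bash
python3 - <<'E'
from h import *
snap('wrist','w5');snap('scene','s5');s=r.get_state();print(s['eef_pos'],s['finger_gap'],s['contact_force'],s['wrist_torque'])
a=cv2.imread('pics/s5.png');cv2.imwrite('pics/s5c.png',cv2.resize(a[90:210,260:400],None,fx=5,fy=5,interpolation=cv2.INTER_CUBIC))
E
```

```text
[0.49002492 0.17795718 0.12820852] 0.6128042073118848 [ 0.29087146  0.06518528 -2.60449383] [-0.01052849  0.00144301 -0.00917508]
```

View pics/w5.png

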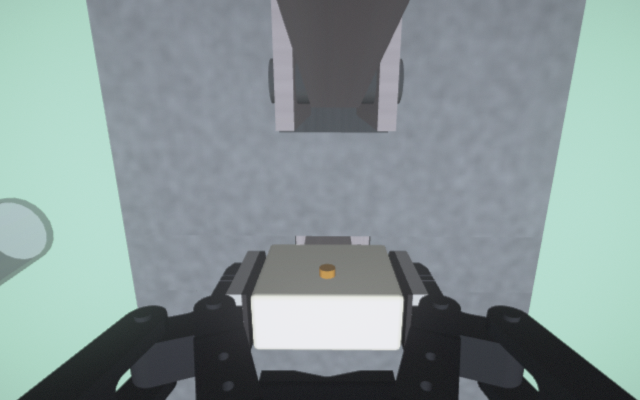

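View pics/s5c.png

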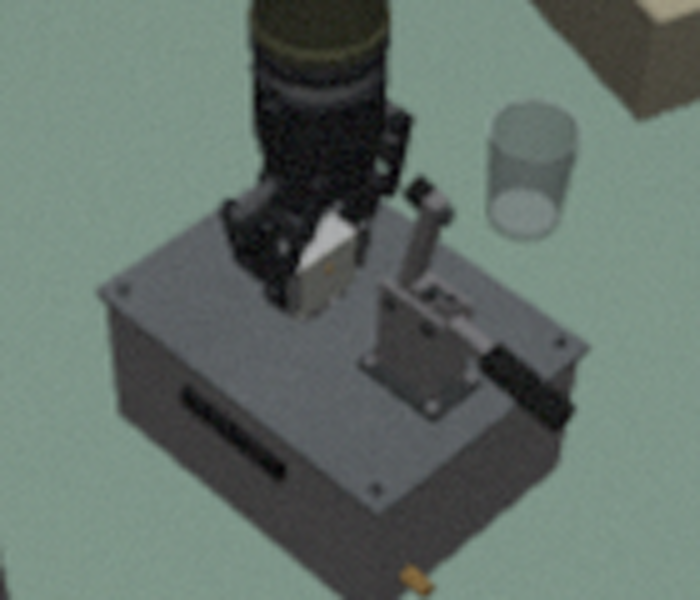

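Emit:
arm_command([
  {"dp": [0,0,-0.4],"roll": 0,"grip": -1},
  {"dp": [0,0,-0.6],"roll": 0,"grip": -1},
  {"dp": [0,0,-0.5],"roll": 0,"grip": -1},
  {"dp": [-0.4,0,0],"roll": 0,"grip": -1},
])

```text
t: 14.48
eef_pos: [0.4804, 0.1785, 0.1683]
orientation: [[0.996, -0.086, 0.004], [-0.086, -0.996, 0.011], [0.003, -0.011, -1.0]]
contact_force: [-0.3, -0.7, -2.4]
finger_gap: 0.607
```

```bash
python3 - <<'E'
from h import *
snap('wrist','w6');s=r.get_state();print(s['eef_pos'],s['finger_gap'],s['contact_force'],s['wrist_torque'])
E
```

```text
[0.47768586 0.17829409 0.16752571] 0.6049402739983083 [ 1.49272326 -0.12455042 -0.60166683] [-0.04051012 -0.62094329 -0.003851  ]
```

View pics/w6.png

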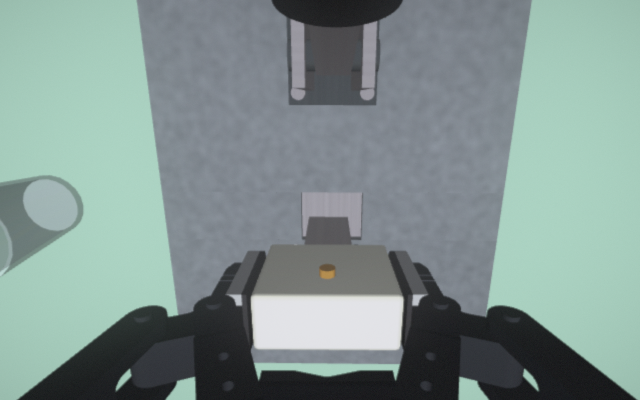

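Emit:
arm_command([
  {"dp": [-0.3,0,0.02],"roll": 0,"grip": -1},
  {"dp": [-0.3,0,0.05],"roll": 0,"grip": -1},
])

```text
t: 14.78
eef_pos: [0.4647, 0.1793, 0.1666]
orientation: [[0.996, -0.086, 0.007], [-0.086, -0.996, 0.01], [0.006, -0.01, -1.0]]
contact_force: [3.9, -1.1, 1.4]
finger_gap: 0.608
```

```bash
python3 - <<'E'
from h import *
snap('wrist','w7');s=r.get_state();print(s['eef_pos'],s['finger_gap'],s['contact_force'],s['wrist_torque'])
E
```

```text
[0.46330345 0.179343   0.16632835] 0.6070478221292914 [ 2.40154171 -1.08947296  1.01041969] [-0.15322222 -0.76438775 -0.05633273]
```

View pics/w7.png

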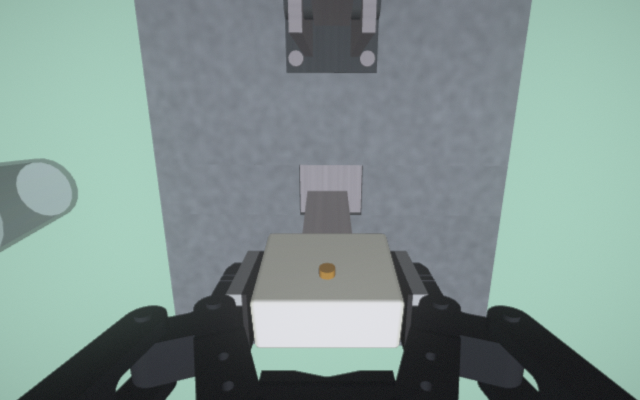

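Emit:
arm_command([
  {"dp": [-0.29,0,0.07],"roll": 0,"grip": -1},
  {"dp": [-0.28,0,0.1],"roll": 0,"grip": -1},
  {"dp": [-0.27,0,0.13],"roll": 0,"grip": -1},
  {"dp": [-0.26,0,0.15],"roll": 0,"grip": -1},
])

```text
t: 15.32
eef_pos: [0.4353, 0.1822, 0.155]
orientation: [[0.996, -0.086, 0.007], [-0.086, -0.996, 0.01], [0.007, -0.011, -1.0]]
contact_force: [2.9, -0.9, 1.0]
finger_gap: 0.606
```

```bash
python3 - <<'E'
from h import *
snap('wrist','w8');snap('scene','s8');s=r.get_state();print(s['eef_pos'],s['finger_gap'],s['contact_force'],s['wrist_torque'])
a=cv2.imread('pics/s8.png');cv2.imwrite('pics/s8c.png',cv2.resize(a[90:210,260:400],None,fx=5,fy=5,interpolation=cv2.INTER_CUBIC))
E
```

```text
[0.43411238 0.18223517 0.15439753] 0.6054327444829289 [ 0.63790819 -0.2012035  -0.78044632] [-0.03043942 -0.24238032  0.02973859]
```

View pics/w8.png

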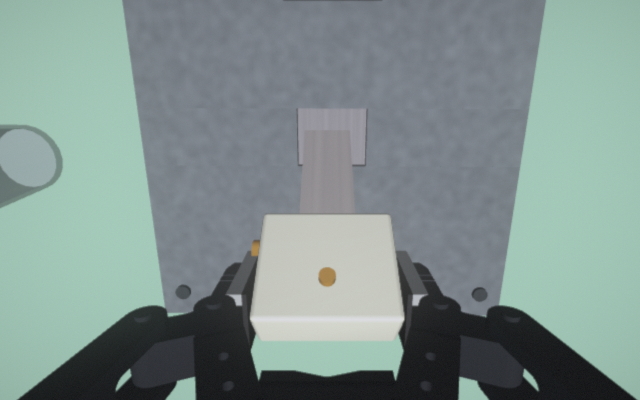

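View pics/s8c.png

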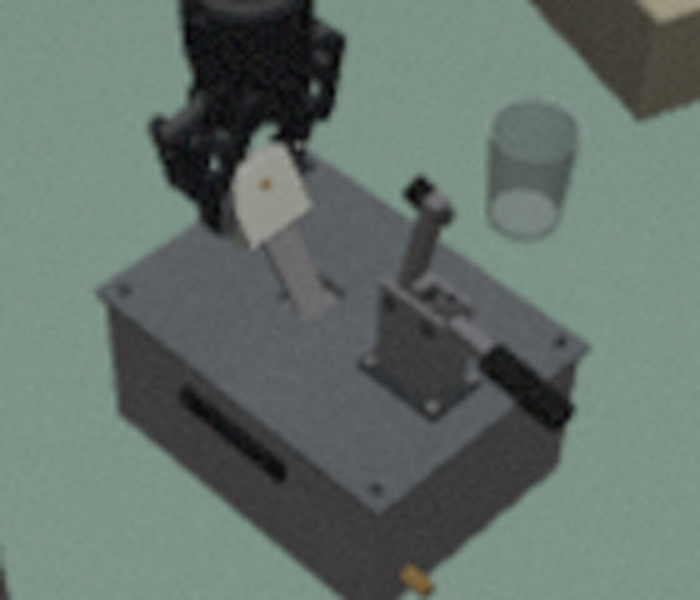

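```bash
cat > lean.py <<'E'
from h import *
from scipy.optimize import least_squares
def P(p,q): # p: x,y,z,lean,yaw
    c,s=np.cos(p[3]),np.sin(p[3]); x,y,z=q; X=c*x-s*z; Z=s*x+c*z
    a,b=np.cos(p[4]),np.sin(p[4]); return np.array([p[0]+a*X-b*y,p[1]+b*X+a*y,p[2]+Z])
def fitE(obs,p0,yaw=None):
    f=lambda p:np.concatenate([proj(v,P(p,np.array(q)/1000))-uv for v,q,uv in obs]+([[30*(p[4]-yaw)*57.3]] if yaw is not None else []))
    s=least_squares(f,p0); p=s.x; print('origin',p[:3].round(4),'lean',np.degrees(p[3]).round(1),'yaw',np.degrees(p[4]).round(1)); print(s.fun.round(1)); return p
E
python3 - <<'E'
from lean import *
q=[(11,26,0),(11,-26,0),(11,26,45),(11,-26,45),(-11,26,45),(-11,-26,45)]
u=[(264,214.5),(391,214.5),(252,317),(403,317),(258,340),(397,340)]
p=fitE([('w8',a,np.array(b)) for a,b in zip(q,u)],[.45,.18,.15,.6,-.085],-.086)
B=np.array([.4885,.174]);
c,s=np.cos(-.0855),np.sin(-.0855);d=p[:2]-B;print('bath xy',d[0]*c+d[1]*s,-d[0]*s+d[1]*c)
tcp=np.array([.43411,.18224,.1544]);
th=p[3];dd=np.array([(tcp-p[:3])[:2]@[c,s],tcp[2]+.019-p[2]]);print('grasp in head frame',dd[0]*np.cos(th)+dd[1]*np.sin(th),-dd[0]*np.sin(th)+dd[1]*np.cos(th))
# opening from wrist: rows 108..164, cols 298..367 at z=.12
for u in [(298,108),(366,108),(297.5,164),(366.5,164)]: print(atz('w8',*u,.12))
E
```

```text
origin [0.4504 0.1805 0.1485] lean 32.7 yaw -4.9
[ 2.3 -1.1 -1.1 -0.5 -1.8 -0.6  1.   0.6  1.7  0.2 -2.   1.3  0.2]
bath xy -0.03850644734982185 0.003181982953708608
grasp in head frame -0.0003196751444681945 0.02984801187412238
[0.50278709 0.19077961 0.12      ]
[0.50003333 0.15826371 0.12      ]
[0.47575345 0.19393504 0.12      ]
[0.47289752 0.15949494 0.12      ]
```

Emit:
arm_command([
  {"dp": [-0.22,0,0.16],"roll": 0,"grip": -1},
])

```text
t: 15.55
eef_pos: [0.429, 0.1829, 0.1504]
orientation: [[0.996, -0.085, 0.006], [-0.085, -0.996, 0.011], [0.005, -0.011, -1.0]]
contact_force: [3.1, -1.3, 0.7]
finger_gap: 0.606
```

```bash
python3 - <<'E'
from h import *
snap('wrist','w9');snap('scene','s9');s=r.get_state();print(s['eef_pos'],s['finger_gap'],s['contact_force'],s['wrist_torque'])
a=cv2.imread('pics/s9.png');cv2.imwrite('pics/s9c.png',cv2.resize(a[105:165,295:355],None,fx=10,fy=10,interpolation=cv2.INTER_CUBIC))
a=cv2.imread('pics/w9.png');cv2.imwrite('pics/w9c.png',cv2.resize(a[80:360,230:430],None,fx=2.1,fy=2.1,interpolation=cv2.INTER_CUBIC))
E
```

```text
[0.42775891 0.18283306 0.14975217] 0.6088910613716271 [ 2.21696818 -0.12005838 -1.79860747] [ 0.01458552 -0.41535863 -0.00131785]
```

View pics/w9c.png

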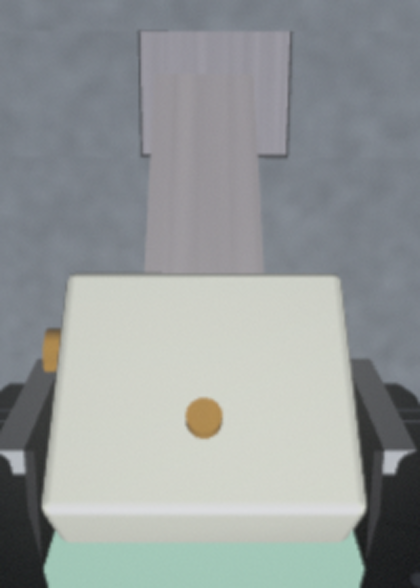

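View pics/s9c.png

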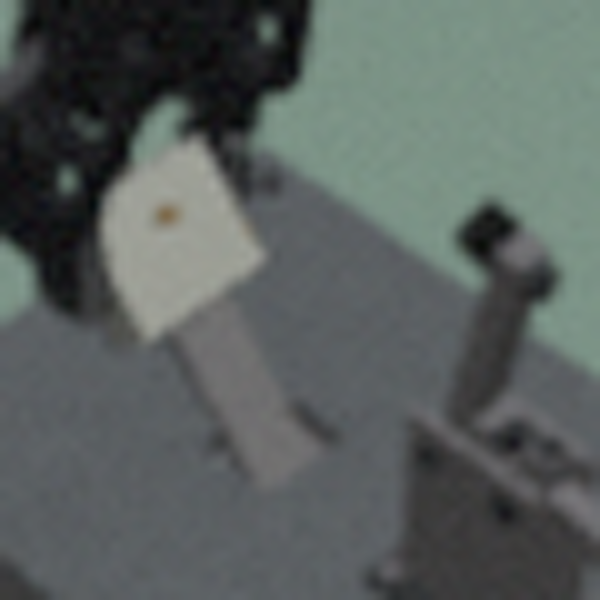

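```bash
python3 - <<'E'
from lean import *
q=[(11,26,0),(11,-26,0),(11,26,45),(11,-26,45),(-11,26,45),(-11,-26,45)]
u=[(262.9,211.9),(390.5,211.9),(252.4,321.9),(402.9,321.9),(261,337),(395.7,337)]
w=[('w9',a,np.array(b)) for a,b in zip(q,u)]
s=[('s9',a,np.array(b)) for a,b in zip([(11,-26,0),(11,26,0),(11,26,45)],[(309.8,139),(321.8,130.2),(315.5,118.7)])]
for o in (w,w[:4],w[:4]+s,s):
  p=fitE(o,[.45,.18,.15,.6,-.085],-.086)
  c,sn=np.cos(-.0855),np.sin(-.0855)
  tcp=np.array([.42776,.18283,.14975]);th=p[3];dd=np.array([(tcp-p[:3])[:2]@[c,sn],tcp[2]+.019-p[2]]);print('grasp in head frame',dd[0]*np.cos(th)+dd[1]*np.sin(th),-dd[0]*np.sin(th)+dd[1]*np.cos(th))
E
```

```text
origin [0.4468 0.1809 0.145 ] lean 39.8 yaw -4.9
[ 2.3 -1.   0.6 -0.5 -1.  -0.5  0.1  0.7  0.5  0.1 -2.2  1.2  0.3]
grasp in head frame 0.0004641908189522686 0.0305120062293892
origin [0.4465 0.1811 0.1447] lean 39.7 yaw -4.9
[ 2.1 -0.6  0.   0.  -1.2 -0.4 -0.5  0.8  0.2]
grasp in head frame 0.0008412952592720471 0.030534418414645614
origin [0.4466 0.1811 0.145 ] lean 39.5 yaw -4.9
[ 1.9 -0.6  0.1 -0.1 -1.5 -0.3 -0.4  0.9 -0.6  0.8 -0.6  1.4 -0.7 -0.1
  0.2]
grasp in head frame 0.0005152723931777219 0.03038287643160935
origin [0.4253 0.2086 0.1156] lean 39.6 yaw -4.9
[ 0.3 -0.3 -0.2  0.6 -0.1 -0.4  0. ]
grasp in head frame 0.037492563473837705 0.038000107486020694
```

```bash
python3 - <<'E'
from lean import *
def Lest(v,uv,p):
    o,d=ray(v,*uv); c,s=np.cos(p[3]),np.sin(p[3]);a,b=np.cos(p[4]),np.sin(p[4])
    n=P(p,np.array([1,0,0.]))-P(p,np.zeros(3)); p0=P(p,np.array([.0025,0,0]))
    X=o+d*(n@(p0-o))/(n@d); zz=P(p,np.array([0,0,1.]))-P(p,np.zeros(3)); yy=np.array([-b,a,0]); return ((X-p0)@zz,(X-p0)@yy,X)
tcp=np.array([.47769,.17829,.16753]); p=np.array([*(tcp[:2]),tcp[2]+.019-.0304,0,-.0855])
for r_ in (216,217.5,219): print('w6',Lest('w6',(328,r_),p))
tcp=np.array([.4633,.17934,.16633]); 
th=np.radians(11)
pv=np.array([0,.0304]); ox=-(-np.sin(th)*pv[1]); oz=-(np.cos(th)*pv[1])
p=np.array([tcp[0]+ox*.996,tcp[1]-ox*.085,tcp[2]+.019+oz,th,-.0855])
print('w7',Lest('w7',(328,191.5),p))
p=np.array([.4466,.1811,.145,np.radians(39.6),-.0855])
for r_ in (114,115.7,117): print('w9',Lest('w9',(328,r_),p))
a=cv2.imread('pics/w6.png');cv2.imwrite('pics/w6c.png',cv2.resize(a[180:250,290:370],None,fx=8,fy=8,interpolation=cv2.INTER_CUBIC))
a=cv2.imread('pics/w9.png');cv2.imwrite('pics/w9d.png',cv2.resize(a[85:165,290:370],None,fx=7,fy=7,interpolation=cv2.INTER_CUBIC))
E
```

```text
w6 (np.float64(-0.0581904927548742), np.float64(0.00047854426478914793), array([0.48022173, 0.17855331, 0.09793951]))
w6 (np.float64(-0.05531044894850398), np.float64(0.0004551629131550663), array([0.48021974, 0.17853001, 0.10081955]))
w6 (np.float64(-0.05250029549423768), np.float64(0.0004323489594524823), array([0.48021779, 0.17850728, 0.1036297 ]))
w7 (np.float64(-0.05510690845046264), np.float64(2.8022105547102468e-05), array([0.48200137, 0.17776737, 0.10187112]))
w9 (np.float64(-0.0677332667885511), np.float64(0.00032191675199692025), array([0.49156383, 0.17756929, 0.09440418]))
w9 (np.float64(-0.0664135258611498), np.float64(0.00031226162836412883), array([0.49072485, 0.17763151, 0.09542106]))
w9 (np.float64(-0.06541111384080789), np.float64(0.00030492805873205166), array([0.49008759, 0.17767877, 0.09619343]))
```

View pics/w6c.png

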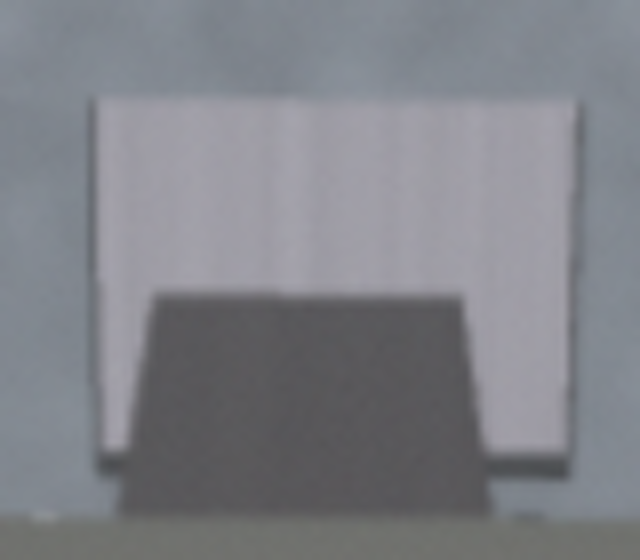

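View pics/w9d.png

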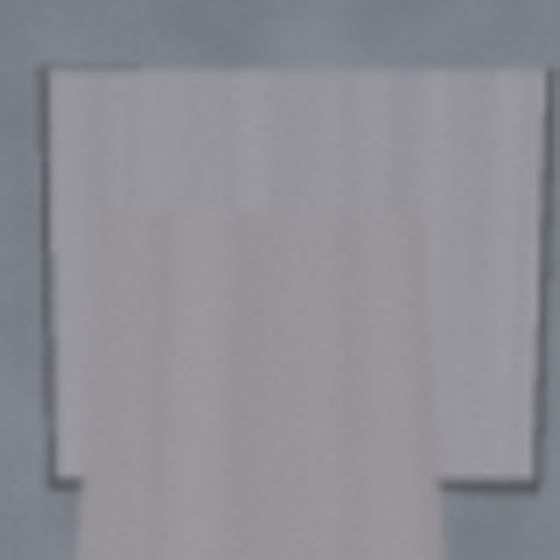

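```bash
python3 - <<'E'
from lean import *
cr=lambda x,y:np.array([x/2.1+230,y/2.1+80])
op=[(14,17),(14,-17),(-14,-17),(-14,17)]
cd=lambda x,y:np.array([x/7+290,y/7+85])
uo=[cd(47,67),cd(549,67),cd(538,482),cd(52,482)]
q=[(11,26,0),(11,-26,0),(11,26,45),(11,-26,45)]
u=[cr(69,277),cr(337,277),cr(47,508),cr(363,508)]
def f(x):
    o=x[:3];p=x[3:8];z=x[8:12]; yaw=p[4]; a,b=np.cos(yaw),np.sin(yaw)
    e=[]
    for (X,Y),uv in zip(op,uo): e.append(proj('w9',[o[0]+(a*X-b*Y)/1e3,o[1]+(b*X+a*Y)/1e3,o[2]])-uv)
    for k,uv in zip(q,u): e.append((proj('w9',P(p,np.array(k)/1e3))-uv)*.7)
    for zz,(s,uv) in zip(z,[(12,cr(145,272)),(-12,cr(264,272)),(12,cr(152,155)),(-12,cr(260,155))]): e.append(proj('w9',P(p,np.array([.0025,s/1e3,zz])))-uv)
    e.append([30*57.3*(yaw+.0855)]); return np.concatenate(e)
s=least_squares(f,[.488,.1755,.12,.4466,.1811,.145,.69,-.0855,0,0,-.04,-.04],x_scale=.01);x=s.x
print(x[:3],x[3:6],np.degrees(x[6:8]),x[8:]);print(s.fun.round(1))
d=x[3:6]-x[:3];c,sn=np.cos(x[7]),np.sin(x[7]);dx=(d[0]*c+d[1]*sn)*1e3;dz=d[2]*1e3;print('rel x,y,z',dx,(-d[0]*sn+d[1]*c)*1e3,dz,'strip at z0',dx+dz*np.tan(x[6]))
E
```

```text
[0.48731555 0.17565726 0.11684579] [0.44734649 0.18107823 0.14529804] [41.05424941 -4.89596281] [-0.00565255 -0.00579172 -0.03749471 -0.03758747]
[-0.3 -0.   0.2  0.  -0.1  0.1  0.3 -0.1  1.  -1.   0.1 -0.7 -1.   0.2
 -0.5  1.   1.3  0.1 -0.8  0.   1.1  0.1 -1.1  0.   0.1]
rel x,y,z -40.28588294531827 1.9899594342258131 28.45225156657452 strip at z0 -15.505382486605534
```

Emit:
arm_command([
  {"dp": [0,0,0],"roll": 0,"grip": -1},
  {"dp": [0,0,0],"roll": 0,"grip": -1},
  {"dp": [0.2,0,-0.17],"roll": 0,"grip": -1},
  {"dp": [0,0,0],"roll": 0,"grip": -1},
], newtons=50)

```text
t: 16.15
eef_pos: [0.4301, 0.1819, 0.153]
orientation: [[0.996, -0.086, -0.003], [-0.086, -0.996, 0.009], [-0.004, -0.009, -1.0]]
contact_force: [-0.8, 0.6, -3.1]
finger_gap: 0.601
```

```bash
python3 - <<'E'
from h import *
s=r.get_state();print(s['eef_pos'],s['contact_force'],s['wrist_torque'])
E
```

```text
[0.43010095 0.18192711 0.15297871] [-0.77142468  0.56382548 -3.09264466] [0.00701168 0.07297546 0.04454356]
```

Emit:
arm_command([
  {"dp": [0.08,0.06,-0.07],"roll": 0,"grip": -1},
  {"dp": [-0.13,0,-0.16],"roll": 0,"grip": -1},
  {"dp": [-0.13,0,-0.16],"roll": 0,"grip": -1},
])

```text
t: 16.52
eef_pos: [0.4232, 0.1801, 0.162]
orientation: [[0.996, -0.086, -0.008], [-0.086, -0.996, 0.008], [-0.009, -0.008, -1.0]]
contact_force: [-0.2, -0.6, -0.7]
finger_gap: 0.6
```

Emit:
arm_command([
  {"dp": [-0.05,0,-0.15],"roll": 0,"grip": -1},
  {"dp": [-0.07,0,-0.13],"roll": 0,"grip": -1},
])

```text
t: 16.77
eef_pos: [0.4235, 0.1798, 0.1659]
orientation: [[0.996, -0.085, -0.002], [-0.085, -0.996, 0.007], [-0.003, -0.007, -1.0]]
contact_force: [20.1, 0.2, -45.4]
finger_gap: 0.602
```

Emit:
arm_command([
  {"dp": [-0.1,0,-0.13],"roll": 0,"grip": -1},
])

```text
t: 16.9
eef_pos: [0.4236, 0.1797, 0.1661]
orientation: [[0.996, -0.085, 0.001], [-0.085, -0.996, 0.006], [0.001, -0.006, -1.0]]
contact_force: [17.5, 0.2, -41.1]
finger_gap: 0.602
```

Emit:
arm_command([
  {"dp": [-0.1,0,-0.13],"roll": 0,"grip": -1},
])

```text
t: 17.02
eef_pos: [0.4234, 0.1797, 0.1659]
orientation: [[0.996, -0.085, 0.004], [-0.085, -0.996, 0.005], [0.003, -0.005, -1.0]]
contact_force: [16.7, 2.0, -39.2]
finger_gap: 0.601
```

Emit:
arm_command([
  {"dp": [0.12,0,0.14],"roll": 0,"grip": -1},
  {"dp": [0,0,0],"roll": 0,"grip": -1},
])

```text
t: 17.27
eef_pos: [0.4259, 0.1793, 0.1614]
orientation: [[0.996, -0.085, 0.001], [-0.085, -0.996, 0.004], [0.001, -0.004, -1.0]]
contact_force: [-0.4, -0.5, -2.4]
finger_gap: 0.604
```

```bash
python3 - <<'E'
from h import *
snap('wrist','w10');snap('scene','s10');s=r.get_state();print(s['eef_pos'],s['finger_gap'],s['contact_force'],s['wrist_torque'])
a=cv2.imread('pics/s10.png');cv2.imwrite('pics/s10c.png',cv2.resize(a[105:165,295:355],None,fx=10,fy=10,interpolation=cv2.INTER_CUBIC))
a=cv2.imread('pics/w10.png');cv2.imwrite('pics/w10c.png',cv2.resize(a[80:360,230:430],None,fx=2.1,fy=2.1,interpolation=cv2.INTER_CUBIC))
E
```

```text
[0.42596645 0.17941768 0.16199005] 0.5998763371915116 [ 1.08044765 -0.61171441 -3.2632553 ] [ 0.02231503  0.03593651 -0.02179107]
```

View pics/w10c.png

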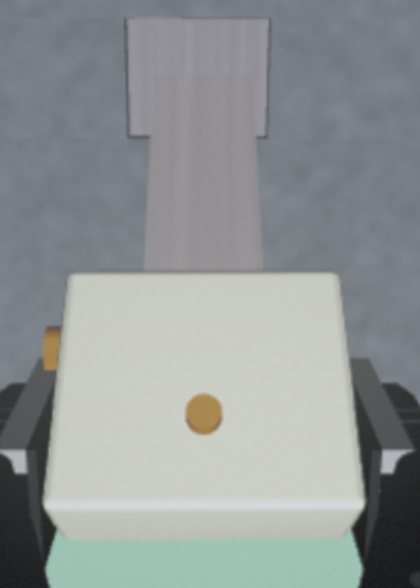

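View pics/s10c.png

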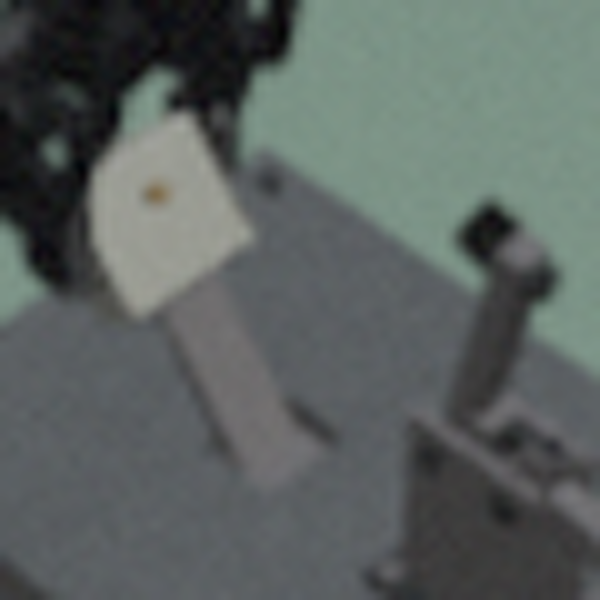

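Emit:
arm_command([
  {"dp": [0.15,-0.04,-0.13],"roll": 0,"grip": -1},
  {"dp": [0.15,0,-0.13],"roll": 0,"grip": -1},
])

```text
t: 17.62
eef_pos: [0.4336, 0.1799, 0.17]
orientation: [[0.996, -0.084, 0.004], [-0.084, -0.996, 0.005], [0.003, -0.006, -1.0]]
contact_force: [0.5, -0.3, -3.0]
finger_gap: 0.599
```

Emit:
arm_command([
  {"dp": [0.2,0,-0.12],"roll": 0,"grip": -1},
  {"dp": [0.18,0,-0.12],"roll": 0,"grip": -1},
])

```text
t: 17.88
eef_pos: [0.4442, 0.1792, 0.1774]
orientation: [[0.996, -0.084, 0.006], [-0.084, -0.996, 0.006], [0.005, -0.006, -1.0]]
contact_force: [-0.4, 0.4, -1.8]
finger_gap: 0.599
```

Emit:
arm_command([
  {"dp": [0.17,0,-0.13],"roll": 0,"grip": -1},
  {"dp": [0.17,0,-0.13],"roll": 0,"grip": -1},
  {"dp": [0.17,0,-0.13],"roll": 0,"grip": -1},
])

```text
t: 18.25
eef_pos: [0.4579, 0.1779, 0.1879]
orientation: [[0.996, -0.084, 0.006], [-0.084, -0.996, 0.006], [0.005, -0.006, -1.0]]
contact_force: [0.1, -0.5, -1.9]
finger_gap: 0.599
```

```bash
python3 - <<'E'
from h import *
snap('scene','s11');snap('wrist','w11');s=r.get_state();print(s['eef_pos'],s['contact_force'])
a=cv2.imread('pics/s11.png');cv2.imwrite('pics/s11c.png',cv2.resize(a[105:165,295:355],None,fx=10,fy=10,interpolation=cv2.INTER_CUBIC))
E
```

```text
[0.45868527 0.17808813 0.18819729] [ 0.32281853 -0.12543762 -0.62053198]
```

View pics/s11c.png

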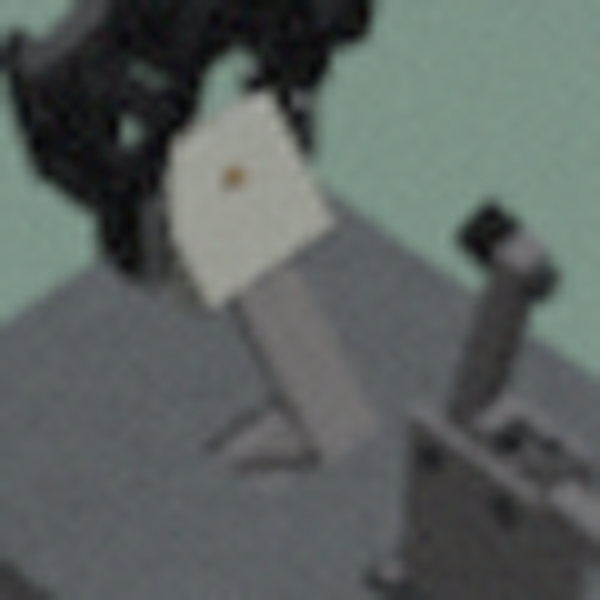

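View pics/w11.png

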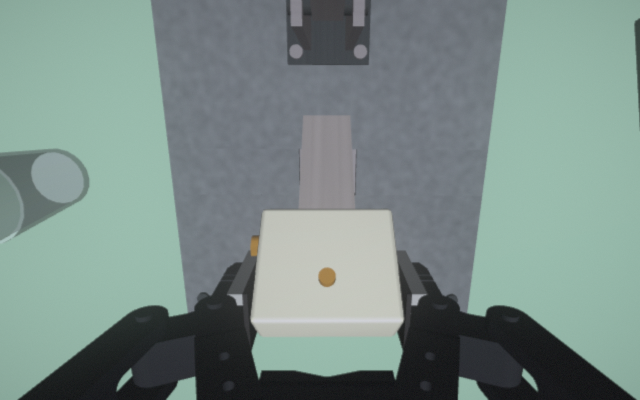

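Emit:
arm_command([
  {"dp": [0.15,0,-0.16],"roll": 0,"grip": -1},
  {"dp": [0.15,0,-0.16],"roll": 0,"grip": -1},
  {"dp": [0.12,0,-0.2],"roll": 0,"grip": -1},
])

```text
t: 18.73
eef_pos: [0.4688, 0.1769, 0.2014]
orientation: [[0.996, -0.084, 0.005], [-0.084, -0.996, 0.006], [0.005, -0.006, -1.0]]
contact_force: [0.3, 0.7, -2.7]
finger_gap: 0.604
```

Emit:
arm_command([
  {"dp": [0,0,-0.4],"roll": 0,"grip": -1},
  {"dp": [0,0,-0.7],"roll": 0,"grip": -1},
  {"dp": [0,0,-0.9],"roll": 0,"grip": -1},
  {"dp": [0,0.3,-0.9],"roll": 0,"grip": -1},
  {"dp": [-0.1,0.7,-0.7],"roll": 0,"grip": -1},
  {"dp": [-0.1,0.9,-0.3],"roll": 0,"grip": -1},
  {"dp": [-0.1,0.9,0],"roll": -0.3,"grip": -1},
  {"dp": [-0.1,0.9,0],"roll": -0.3,"grip": -1},
  {"dp": [-0.1,0.9,0],"roll": -0.3,"grip": -1},
  {"dp": [-0.1,0.9,0],"roll": -0.3,"grip": -1},
])

```text
t: 19.98
eef_pos: [0.4468, 0.0375, 0.3082]
orientation: [[0.996, 0.092, 0.012], [0.092, -0.996, 0.007], [0.012, -0.006, -1.0]]
contact_force: [0.3, 0.4, -2.6]
finger_gap: 0.6
```

Emit:
arm_command([
  {"dp": [-0.25,0.9,0],"roll": -0.3,"grip": -1},
  {"dp": [-0.25,0.9,0],"roll": -0.3,"grip": -1},
  {"dp": [-0.25,0.9,0],"roll": -0.1,"grip": -1},
  {"dp": [-0.25,0.9,0],"roll": 0,"grip": -1},
  {"dp": [-0.25,0.9,0],"roll": 0,"grip": -1},
  {"dp": [-0.25,0.9,0],"roll": 0,"grip": -1},
  {"dp": [-0.25,0.8,0],"roll": 0,"grip": -1},
  {"dp": [-0.2,0.6,0],"roll": 0,"grip": -1},
  {"dp": [0,0.2,0],"roll": 0,"grip": -1},
])

```text
t: 21.1
eef_pos: [0.426, -0.1496, 0.3127]
orientation: [[0.981, 0.192, 0.017], [0.191, -0.981, 0.005], [0.018, -0.002, -1.0]]
contact_force: [-0.4, 0.2, -2.4]
finger_gap: 0.599
```

```bash
python3 - <<'E'
from h import *
snap('scene','s12');snap('wrist','w12');s=r.get_state();print(s['eef_pos'],s['contact_force'],s['orientation'][:2])
a=cv2.imread('pics/s12.png');cv2.imwrite('pics/s12c.png',cv2.resize(a[150:270,180:320],None,fx=5,fy=5,interpolation=cv2.INTER_CUBIC))
E
```

```text
[ 0.42635434 -0.14916608  0.31261045] [ 0.20612162 -0.0777083  -2.56172227] [[ 0.98125425  0.19193562  0.0173439 ]
 [ 0.19187465 -0.98140604  0.00512894]]
```

View pics/s12c.png

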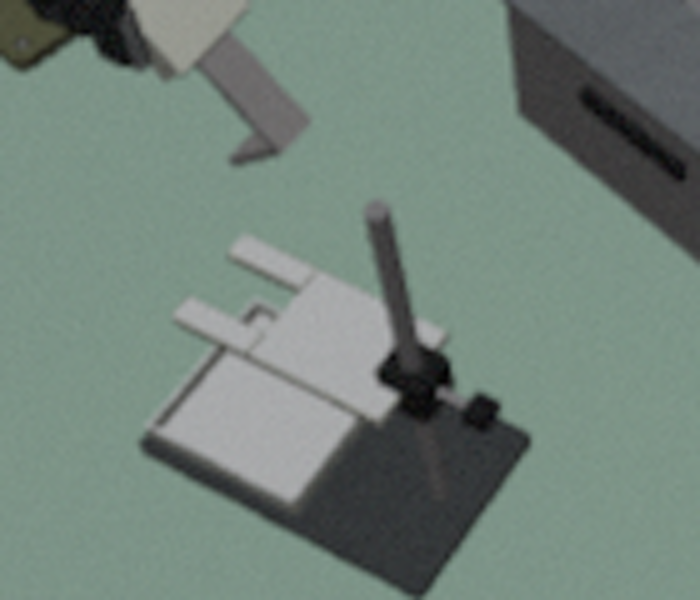

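View pics/w12.png

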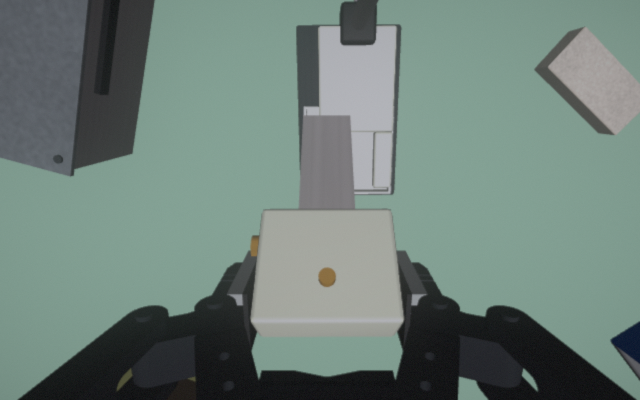

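```bash
python3 - <<'E'
from h import *
a=cv2.imread('pics/w12.png');cv2.imwrite('pics/w12c.png',cv2.resize(a[0:205,280:420],None,fx=2.9*1.0,fy=2.9,interpolation=cv2.INTER_CUBIC))
E
python3 - <<'E'
import sys; sys.path.insert(0,'.')
import os; os.chdir('.')
from fit import *
h=lambda x,y,z=.14:(x/1000,y/1000,z)
S=lambda x,y:np.array([x/5+180,y/5+150])
b=[('s12',h(-30,32),S(246,234)),('s12',h(-30,16),S(229,250)),('s12',h(-30,-16),S(190,298)),('s12',h(-30,-32),S(174,316)),('s12',h(20,32),S(317,273)),('s12',h(20,-32),S(248,355)),('s12',h(105,0,.282),S(377,206))]
H=fit(b,[.457,-.17,.2],'sc')
for q in [h(20,16),h(20,-16),h(-30,16),h(-30,-16),h(20,32),h(20,-32),h(-30,-32),h(-30,32)]: print(q,proj('w12',T(H,q)).round(0), ((proj('w12',T(H,q))-[280,0])*2.9).round(0))
E
```

```text
sc [ 0.4585 -0.1706] 11.74
('s12', (-0.03, 0.032, 0.14)) [-0.2 -0.3]
('s12', (-0.03, 0.016, 0.14)) [-0.4  0.6]
('s12', (-0.03, -0.016, 0.14)) [ 0.1 -0.6]
('s12', (-0.03, -0.032, 0.14)) [-0.5  0.2]
('s12', (0.02, 0.032, 0.14)) [ 0.5 -1. ]
('s12', (0.02, -0.032, 0.14)) [-0.1 -0. ]
('s12', (0.105, 0.0, 0.282)) [0.6 1. ]
(0.02, 0.016, 0.14) [339. 129.] [171. 373.]
(0.02, -0.016, 0.14) [376. 128.] [278. 372.]
(-0.03, 0.016, 0.14) [339. 185.] [171. 536.]
(-0.03, -0.016, 0.14) [374. 184.] [274. 535.]
(0.02, 0.032, 0.14) [320. 129.] [117. 373.]
(0.02, -0.032, 0.14) [394. 128.] [332. 371.]
(-0.03, -0.032, 0.14) [392. 184.] [325. 534.]
(-0.03, 0.032, 0.14) [321. 185.] [120. 537.]
```

View pics/w12c.png

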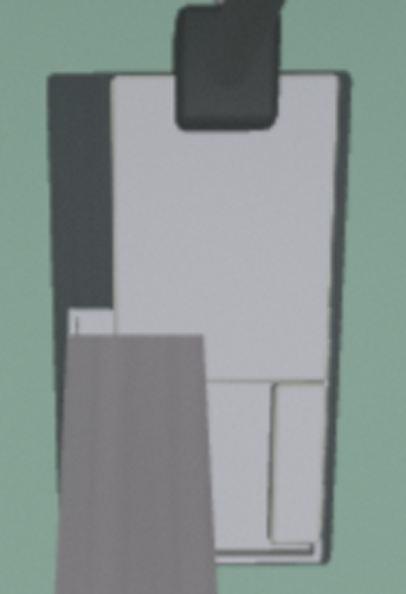

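Emit:
arm_command([
  {"dp": [-0.5,0.5,0.3],"roll": 0,"grip": -1},
  {"dp": [-0.5,0.5,0.6],"roll": -0.05,"grip": -1},
  {"dp": [0,0,0.7],"roll": 0,"grip": -1},
  {"dp": [0,0,0.6],"roll": 0,"grip": -1},
  {"dp": [0,0,0],"roll": 0,"grip": -1},
])

```text
t: 21.82
eef_pos: [0.4081, -0.1752, 0.2564]
orientation: [[0.979, 0.203, 0.019], [0.203, -0.979, 0.008], [0.02, -0.004, -1.0]]
contact_force: [1.0, -0.2, -2.3]
finger_gap: 0.602
```

```bash
python3 - <<'E'
from fit import *
snap('wrist','w13');snap('scene','s13');s=r.get_state();print(s['eef_pos'],s['contact_force'],s['orientation'][:2])
H=np.array([.4575,-.170,np.radians(11.5)]);d=s['eef_pos'][:2]-H[:2];c,n=np.cos(H[2]),np.sin(H[2]);print('holder xy',d[0]*c+d[1]*n,-d[0]*n+d[1]*c)
a=cv2.imread('pics/w13.png');cv2.imwrite('pics/w13c.png',cv2.resize(a[0:220,260:420],None,fx=2.7,fy=2.7,interpolation=cv2.INTER_CUBIC))
a=cv2.imread('pics/s13.png');cv2.imwrite('pics/s13c.png',cv2.resize(a[150:270,180:320],None,fx=5,fy=5,interpolation=cv2.INTER_CUBIC))
E
```

```text
[ 0.40918252 -0.17593834  0.25763919] [ 0.03239795  0.79139096 -1.69992719] [[ 0.97892195  0.20309272  0.02156771]
 [ 0.20300979 -0.97915838  0.00599074]]
holder xy -0.048531405802286105 0.0038138260688323662
```

View pics/w13c.png

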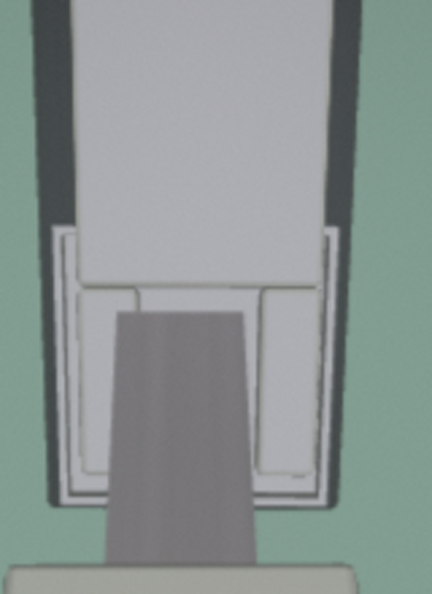

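View pics/s13c.png

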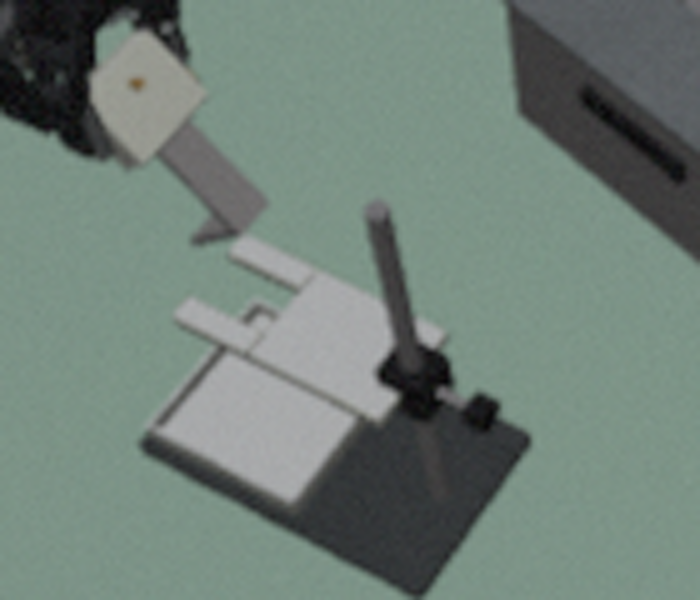

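Emit:
arm_command([
  {"dp": [-0.15,0.25,0.2],"roll": 0,"grip": -1},
  {"dp": [0,0,0.4],"roll": 0,"grip": -1},
  {"dp": [0,0,0],"roll": 0,"grip": -1},
])

```text
t: 22.3
eef_pos: [0.408, -0.1834, 0.2431]
orientation: [[0.979, 0.204, 0.024], [0.204, -0.979, 0.005], [0.025, 0.0, -1.0]]
contact_force: [0.3, -0.5, -2.6]
finger_gap: 0.605
```

```bash
cat > look.py <<'E'
import sys
from fit import *
n=sys.argv[1]
snap('wrist','w'+n);snap('scene','s'+n);s=r.get_state();print(s['t'],s['eef_pos'],s['contact_force'],s['finger_gap'])
H=np.array([.4575,-.170,np.radians(11.5)]);d=s['eef_pos'][:2]-H[:2];c,m=np.cos(H[2]),np.sin(H[2]);print('holder xy',d[0]*c+d[1]*m,-d[0]*m+d[1]*c)
a=cv2.imread('pics/w'+n+'.png');cv2.imwrite('pics/w'+n+'c.png',cv2.resize(a[0:220,230:420],None,fx=2.7,fy=2.7,interpolation=cv2.INTER_CUBIC))
a=cv2.imread('pics/s'+n+'.png');cv2.imwrite('pics/s'+n+'c.png',cv2.resize(a[150:270,180:320],None,fx=5,fy=5,interpolation=cv2.INTER_CUBIC))
E
python3 look.py 14
```

```text
22.4 [ 0.40859469 -0.18371338  0.24380139] [-0.37536059 -1.20239982 -2.00511598] 0.5958413328220473
holder xy -0.05065753276547182 -0.0036879262112786432
```

View pics/w14c.png

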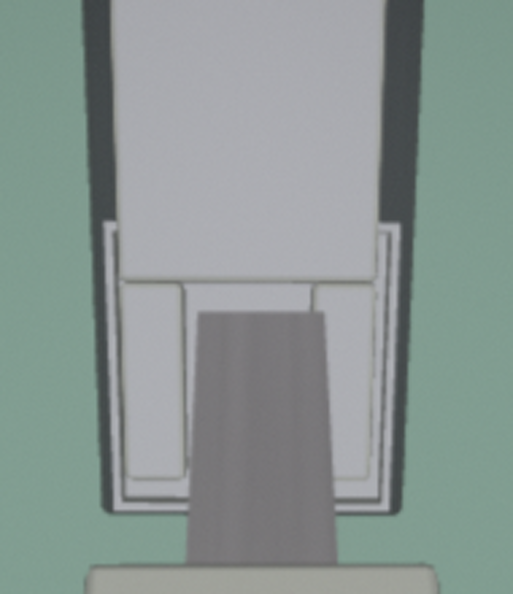

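View pics/s14c.png

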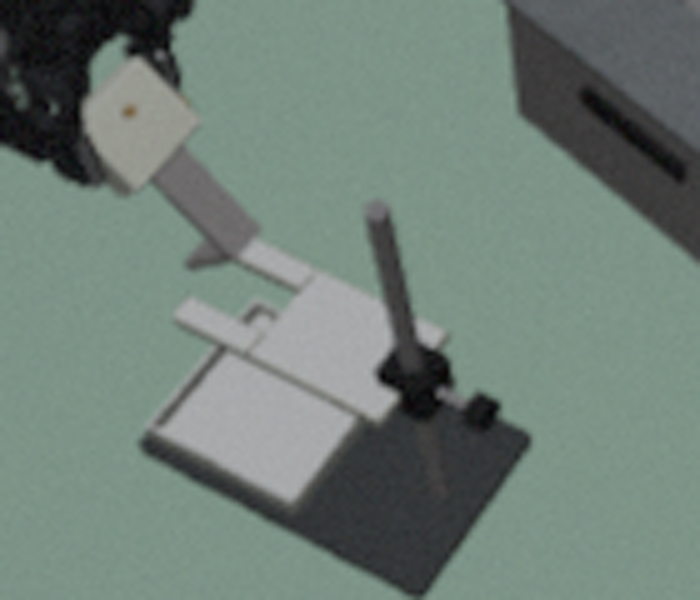

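Emit:
arm_command([
  {"dp": [0,-0.1,0.2],"roll": 0,"grip": -1},
  {"dp": [0,0,0.3],"roll": 0,"grip": -1},
  {"dp": [0,0,0],"roll": 0,"grip": -1},
])

```text
t: 22.78
eef_pos: [0.4085, -0.181, 0.2306]
orientation: [[0.979, 0.204, 0.026], [0.204, -0.979, 0.004], [0.026, 0.002, -1.0]]
contact_force: [0.5, 0.9, -2.6]
finger_gap: 0.6
```

```bash
python3 look.py 15
```

```text
22.875 [ 0.40890278 -0.18123921  0.23123528] [-0.11378001 -0.8168831  -2.23719069] 0.5978713856423398
holder xy -0.04986235449653708 -0.0013248557882476995
```

View pics/w15c.png

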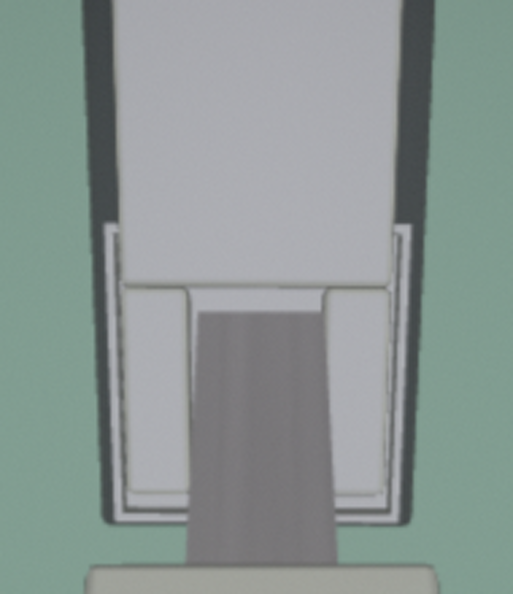

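View pics/s15c.png

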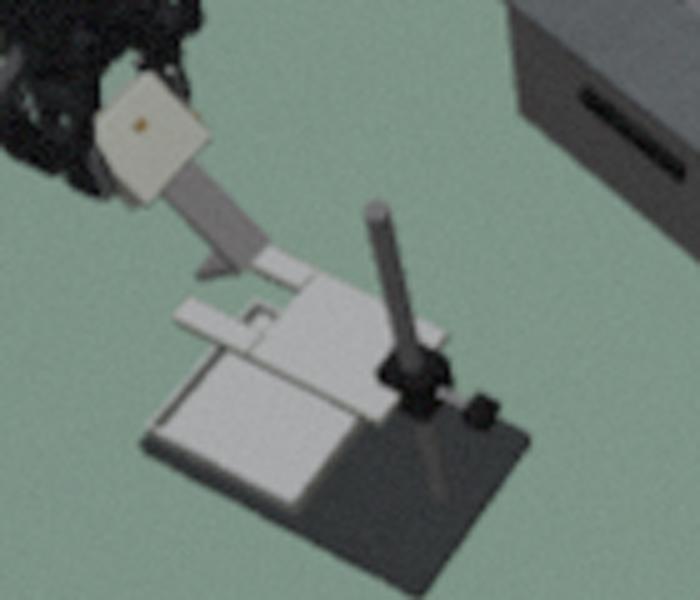

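Emit:
arm_command([
  {"dp": [-0.06,0,0.4],"roll": 0,"grip": -1},
  {"dp": [0,0,0.4],"roll": 0,"grip": -1},
  {"dp": [0,0,0.2],"roll": 0,"grip": -1},
  {"dp": [0,0,0],"roll": 0,"grip": -1},
])

```text
t: 23.38
eef_pos: [0.408, -0.1815, 0.2042]
orientation: [[0.979, 0.204, 0.027], [0.204, -0.979, 0.003], [0.027, 0.002, -1.0]]
contact_force: [0.6, -0.8, -1.0]
finger_gap: 0.602
```

```bash
python3 look.py 16
```

```text
23.475 [ 0.40833589 -0.18169028  0.20480352] [ 0.84477251  0.63878038 -1.75080566] 0.6007831179721199
holder xy -0.050507793954964145 -0.0016538452926471488
```

View pics/w16c.png

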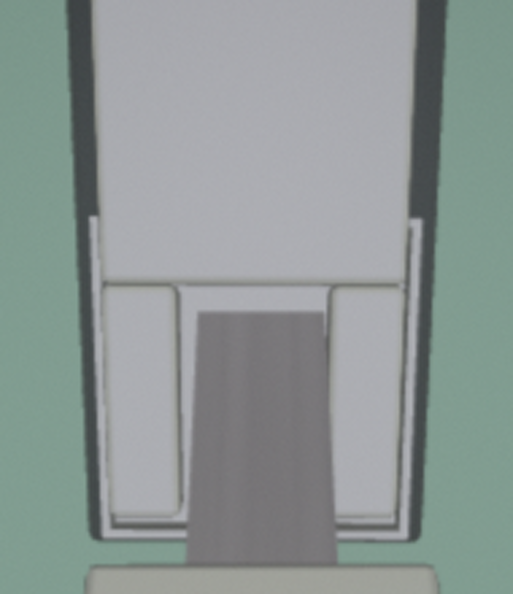

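View pics/s16c.png

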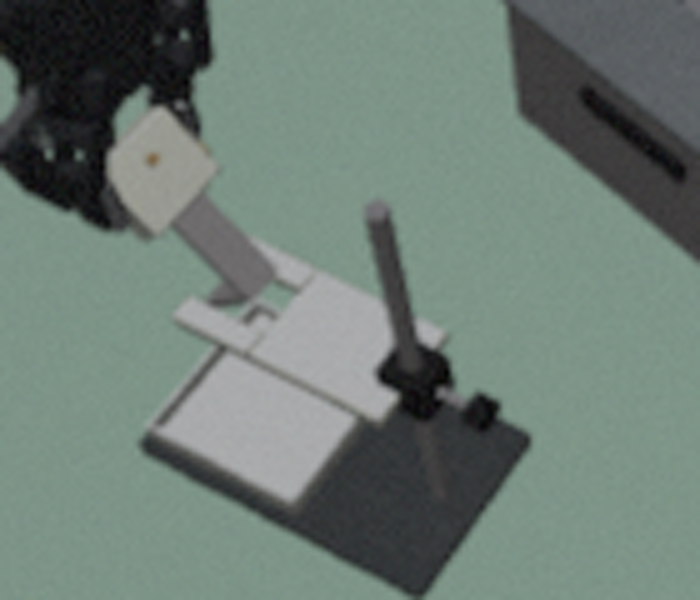

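Emit:
arm_command([
  {"dp": [-0.04,-0.04,0.3],"roll": 0,"grip": -1},
  {"dp": [-0.04,0,0.3],"roll": 0,"grip": -1},
  {"dp": [0,0,0.3],"roll": 0,"grip": -1},
])

```text
t: 23.85
eef_pos: [0.4075, -0.1815, 0.1818]
orientation: [[0.979, 0.204, 0.03], [0.204, -0.979, 0.001], [0.029, 0.005, -1.0]]
contact_force: [0.2, -0.3, -1.4]
finger_gap: 0.603
```

```bash
python3 look.py 17
```

```text
23.95 [ 0.40678299 -0.18104558  0.18124482] [ 0.57793425  1.19167221 -2.80161511] 0.5992974118099896
holder xy -0.05190098133719582 -0.0007124940154734465
```

View pics/w17c.png

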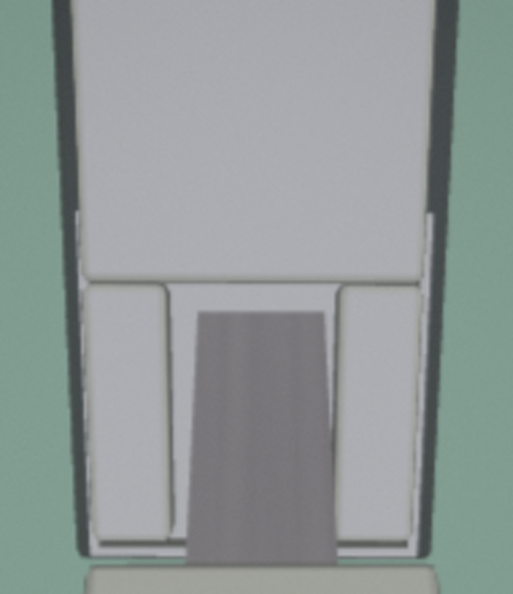

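Emit:
arm_command([
  {"dp": [0,-0.06,0.3],"roll": 0,"grip": -1},
  {"dp": [0,0,0.3],"roll": 0,"grip": -1},
  {"dp": [0,0,0.15],"roll": 0,"grip": -1},
])

```text
t: 24.32
eef_pos: [0.4074, -0.1796, 0.1615]
orientation: [[0.979, 0.204, 0.028], [0.204, -0.979, 0.002], [0.028, 0.004, -1.0]]
contact_force: [0.3, -0.2, -2.8]
finger_gap: 0.602
```

```bash
python3 look.py 18
```

```text
24.425 [ 0.40718953 -0.17949187  0.16148416] [-0.08182956  0.14897295 -2.7040878 ] 0.5997039032365188
holder xy -0.05119284819308649 0.000728976597361668
```

View pics/w18c.png

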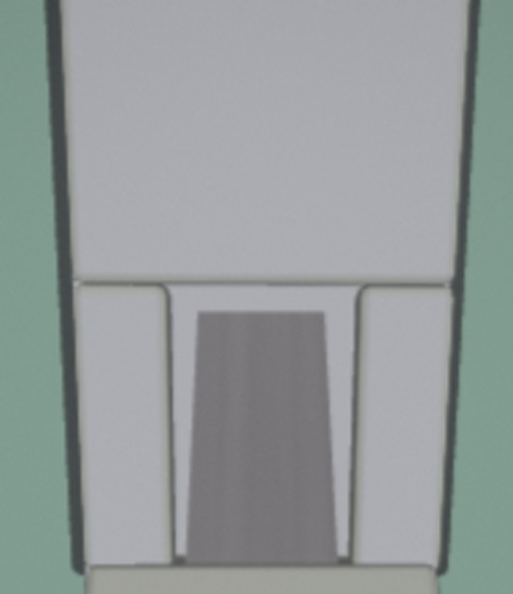

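View pics/s18c.png

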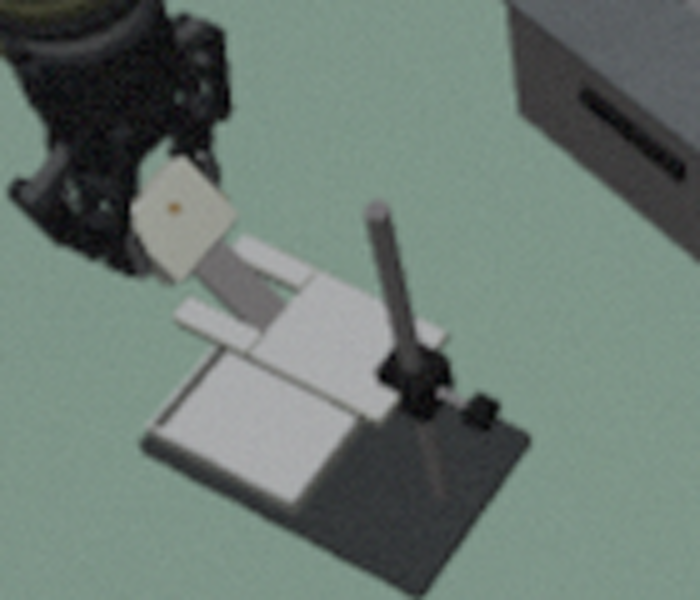

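Emit:
arm_command([
  {"dp": [0.4,0,0],"roll": 0,"grip": -1},
  {"dp": [0.4,0,0],"roll": 0,"grip": -1},
  {"dp": [0.3,0,0],"roll": 0,"grip": -1},
], newtons=20)

```text
t: 24.8
eef_pos: [0.428, -0.1737, 0.1605]
orientation: [[0.979, 0.206, 0.012], [0.206, -0.979, 0.002], [0.012, 0.0, -1.0]]
contact_force: [-10.4, -3.5, -3.3]
finger_gap: 0.599
```

Emit:
arm_command([
  {"dp": [0.28,0,-0.06],"roll": 0,"grip": -1},
  {"dp": [0.28,0,-0.06],"roll": 0,"grip": -1},
])

```text
t: 25.05
eef_pos: [0.4311, -0.1713, 0.1602]
orientation: [[0.978, 0.209, -0.014], [0.209, -0.978, 0.0], [-0.014, -0.003, -1.0]]
contact_force: [-11.7, -6.3, -3.9]
finger_gap: 0.603
```

```bash
python3 look.py 19
```

```text
25.15 [ 0.43219716 -0.17073638  0.16012012] [-8.07781698 -4.35516963 -6.84283142] 0.6007247514182512
holder xy -0.024941694048896842 0.00432297446007198
```

View pics/w19.png

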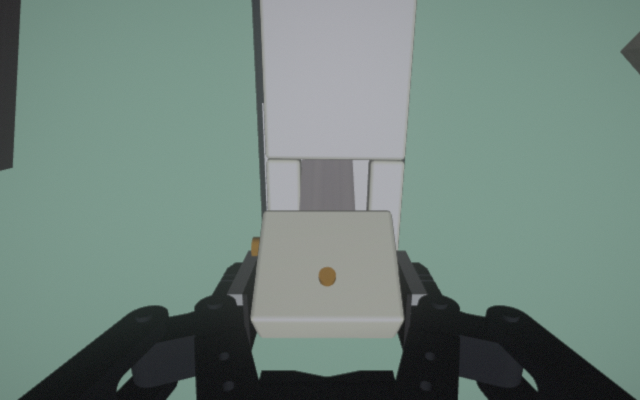

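View pics/s19c.png

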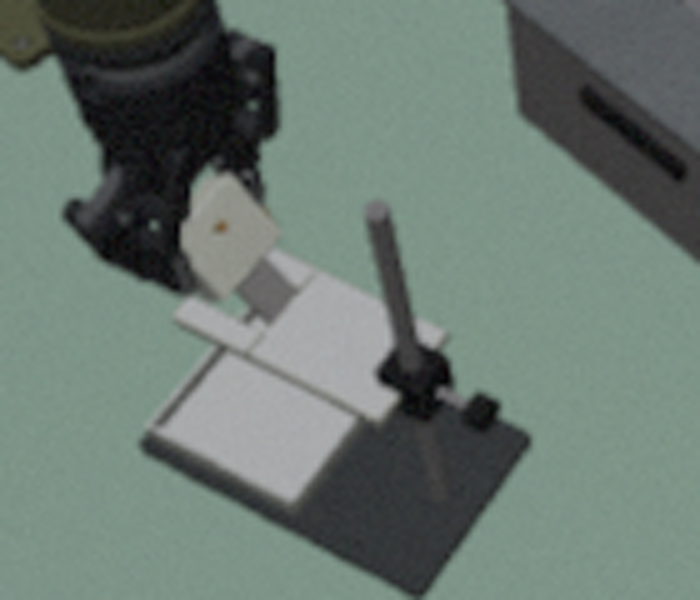

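Emit:
arm_command([
  {"dp": [0.5,0.15,-0.1],"roll": 0,"grip": -1},
  {"dp": [0.5,0.1,-0.1],"roll": 0,"grip": -1},
])

```text
t: 25.4
eef_pos: [0.4453, -0.1694, 0.161]
orientation: [[0.977, 0.211, -0.041], [0.211, -0.977, 0.005], [-0.039, -0.014, -0.999]]
contact_force: [-9.7, -2.2, -0.8]
finger_gap: 0.597
```

```bash
python3 look.py 20
```

```text
25.5 [ 0.446868   -0.16915299  0.16082491] [-8.3809859  -0.67382294 -4.92977729] 0.6014648456418543
holder xy -0.010249695718073966 0.0029496839746390013
```

View pics/w20.png

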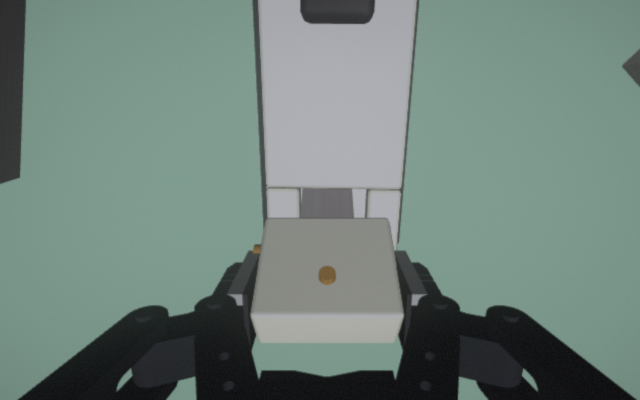

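Emit:
arm_command([
  {"dp": [0.45,0.15,-0.05],"roll": 0,"grip": -1},
  {"dp": [0.45,0.1,-0.05],"roll": 0,"grip": -1},
])

```text
t: 25.75
eef_pos: [0.4568, -0.1681, 0.1591]
orientation: [[0.975, 0.213, -0.07], [0.214, -0.977, 0.01], [-0.066, -0.024, -0.998]]
contact_force: [-13.6, -2.0, 3.1]
finger_gap: 0.598
```

```bash
python3 look.py 21
```

```text
25.85 [ 0.4575605  -0.16803543  0.15863247] [-10.11853918  -1.89072923  -2.12966231] 0.6003827600341386
holder xy 0.0004509564327354452 0.0019130714965407173
```

View pics/w21.png

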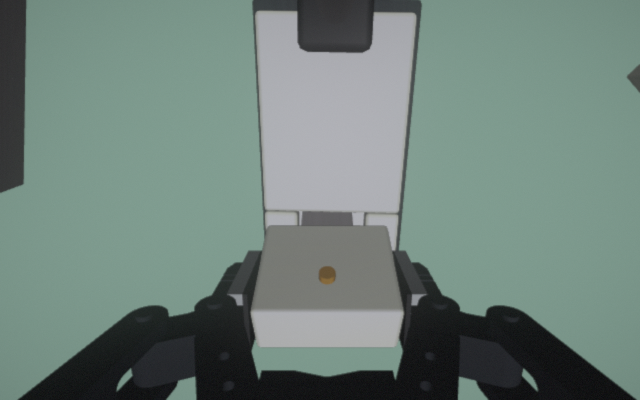

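View pics/s21c.png

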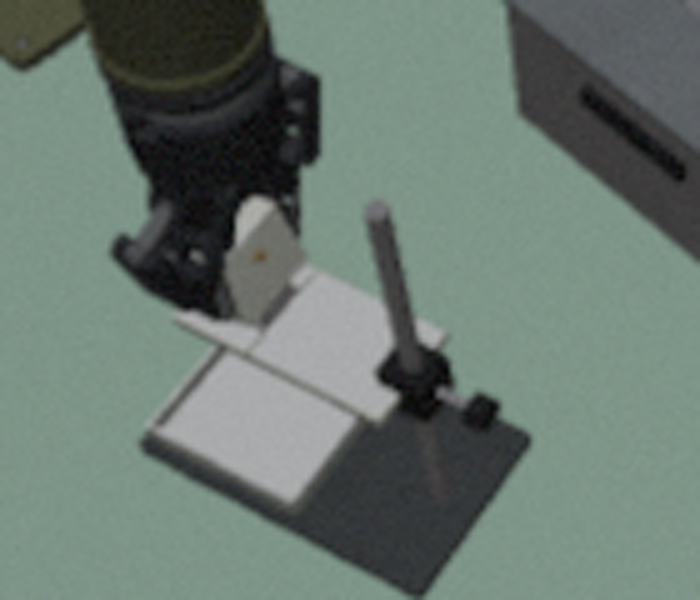

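Emit:
arm_command([
  {"dp": [0.45,0.1,-0.1],"roll": 0,"grip": -1},
  {"dp": [0.45,0.1,-0.1],"roll": 0,"grip": -1},
])

```text
t: 26.1
eef_pos: [0.4673, -0.1663, 0.1596]
orientation: [[0.972, 0.214, -0.1], [0.217, -0.976, 0.013], [-0.095, -0.034, -0.995]]
contact_force: [-11.9, -1.0, 3.2]
finger_gap: 0.603
```

```bash
python3 look.py 22
```

```text
26.2 [ 0.4681308  -0.16615628  0.15945665] [-11.75278813  -0.82969359   2.95955636] 0.5971265766115434
holder xy 0.011183698626206839 0.0016471148995021155
```

View pics/w22.png

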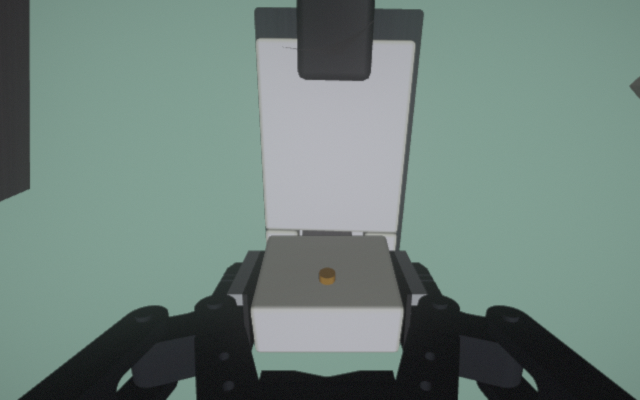

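View pics/s22c.png

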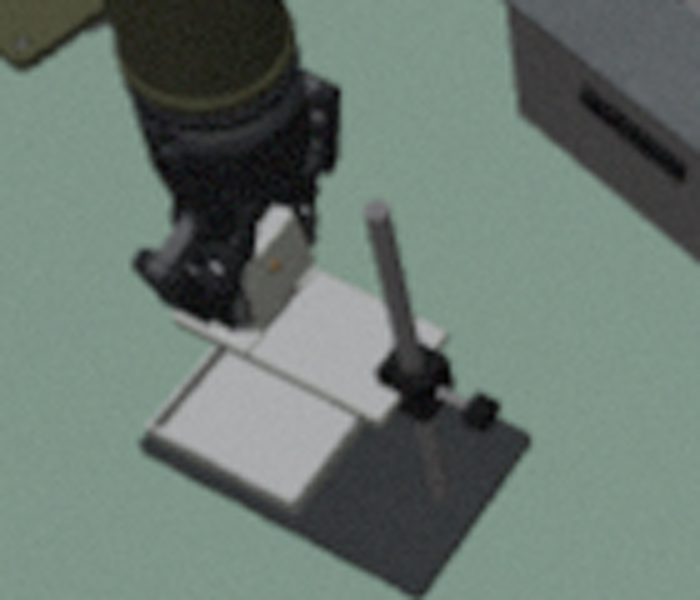

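Emit:
arm_command([
  {"dp": [-0.3,0.04,0],"roll": 0,"grip": -1},
  {"dp": [-0.25,0.04,0],"roll": 0,"grip": -1},
  {"dp": [0,0,0.2],"roll": 0,"grip": -1},
  {"dp": [0,0,0.15],"roll": 0,"grip": -1},
])

```text
t: 26.7
eef_pos: [0.4572, -0.1714, 0.1523]
orientation: [[0.972, 0.215, -0.093], [0.217, -0.976, 0.012], [-0.088, -0.032, -0.996]]
contact_force: [-0.4, 0.3, -2.0]
finger_gap: 0.602
```

```bash
python3 look.py 23
```

```text
26.8 [ 0.45678623 -0.171244    0.15202402] [ 0.55652055  0.17879244 -1.6472439 ] 0.5976979863866311
holder xy -0.0009474564229178023 -0.0010767237924269545
```

View pics/w23.png

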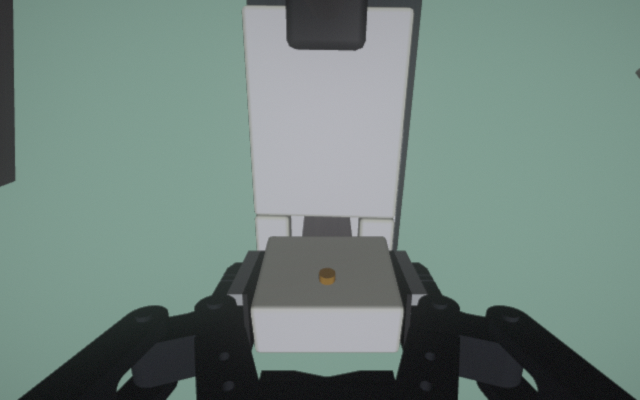

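View pics/s23c.png

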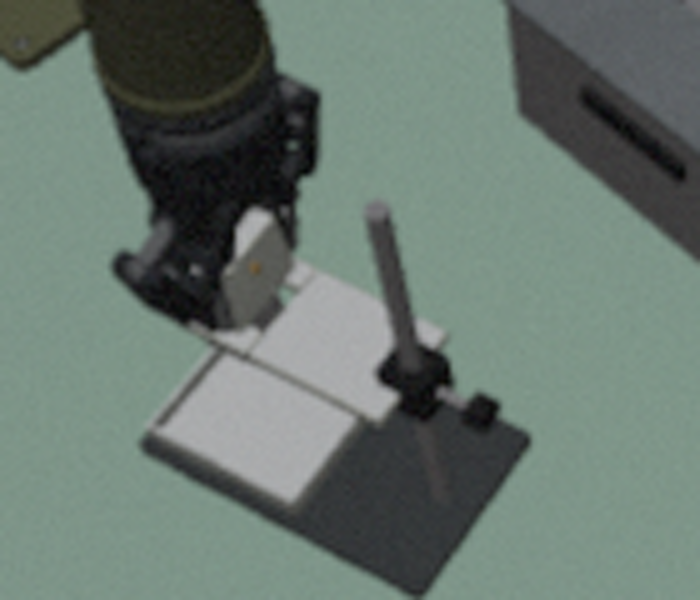

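Emit:
arm_command([
  {"dp": [0,0,0.15],"roll": 0,"grip": -1},
])

```text
t: 26.92
eef_pos: [0.4571, -0.1714, 0.1486]
orientation: [[0.972, 0.215, -0.093], [0.217, -0.976, 0.012], [-0.088, -0.032, -0.996]]
contact_force: [-0.3, 3.6, 23.3]
finger_gap: 0.6
```

Emit:
arm_command([
  {"dp": [0,0,0.1],"roll": 0,"grip": -1},
])

```text
t: 27.05
eef_pos: [0.4573, -0.1714, 0.1484]
orientation: [[0.972, 0.215, -0.092], [0.217, -0.976, 0.011], [-0.088, -0.031, -0.996]]
contact_force: [-5.5, 3.3, 27.9]
finger_gap: 0.6
```

```bash
python3 look.py 24; python3 - <<'E'
import cv2
a=cv2.imread('pics/s24.png');cv2.imwrite('pics/s24d.png',cv2.resize(a[185:235,210:270],None,fx=11,fy=11,interpolation=cv2.INTER_CUBIC))
E
```

```text
27.15 [ 0.45721973 -0.17138757  0.14853678] [-4.05294805  2.35552987 16.10411028] 0.5982527520552998
holder xy -0.0005512768706341732 -0.001303840399160681
```

View pics/s24d.png

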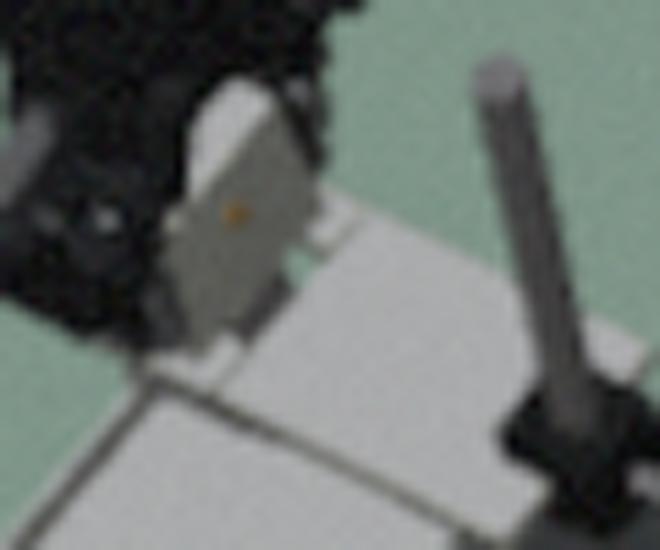

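View pics/w24.png

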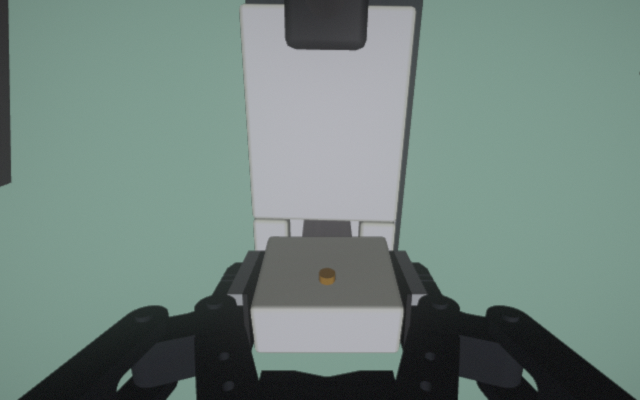

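Emit:
arm_command([
  {"dp": [0,0,0],"roll": 0,"grip": 0.3},
  {"dp": [0,0,0],"roll": 0,"grip": 0.45},
  {"dp": [0,0,0],"roll": 0,"grip": 0.7},
  {"dp": [0,0,0],"roll": 0,"grip": 1},
  {"dp": [0,0,0],"roll": 0,"grip": 1},
])

```text
t: 27.78
eef_pos: [0.4582, -0.1717, 0.1489]
orientation: [[0.972, 0.215, -0.09], [0.217, -0.976, 0.01], [-0.086, -0.029, -0.996]]
contact_force: [-0.6, 0.5, -0.4]
finger_gap: 1.0
```

```bash
python3 look.py 25; python3 - <<'E'
import cv2
a=cv2.imread('pics/s25.png');cv2.imwrite('pics/s25d.png',cv2.resize(a[185:235,210:270],None,fx=11,fy=11,interpolation=cv2.INTER_CUBIC))
E
```

```text
27.875 [ 0.45816515 -0.17168068  0.14892591] [ 0.65322877 -0.37379931 -0.13236742] 0.9974708532162287
holder xy 0.00031672579903323076 -0.0017795542262959978
```

View pics/s25d.png

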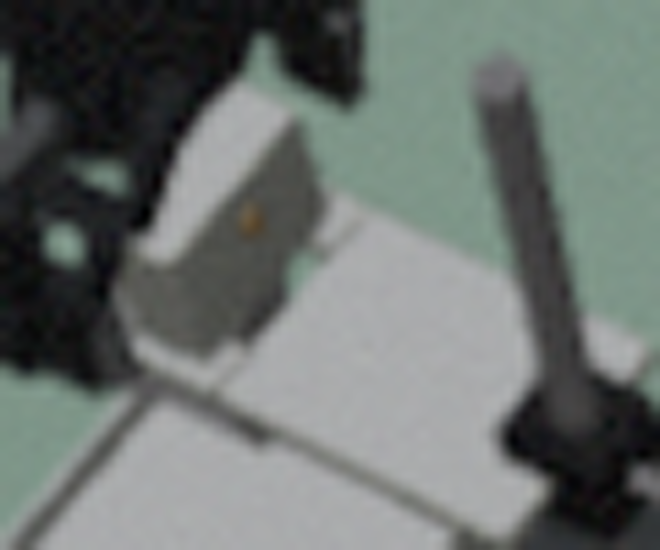

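View pics/w25.png

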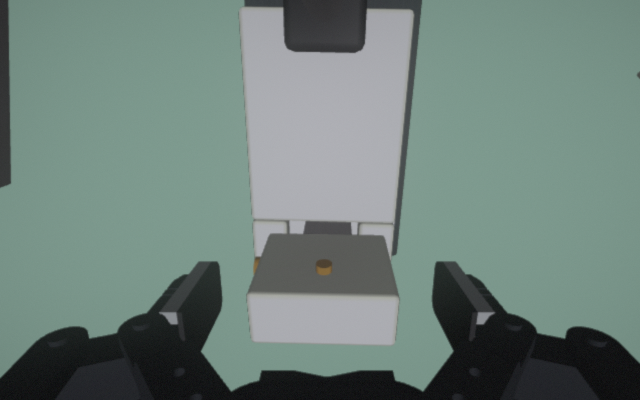

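Emit:
arm_command([
  {"dp": [-0.04,0,-0.5],"roll": 0,"grip": 1},
  {"dp": [-0.08,0,-0.9],"roll": 0,"grip": 1},
  {"dp": [-0.08,0,-0.9],"roll": 0,"grip": 1},
  {"dp": [-0.08,0,-0.9],"roll": 0,"grip": 1},
  {"dp": [-0.08,0,-0.9],"roll": 0,"grip": 1},
  {"dp": [-0.08,0,-0.9],"roll": 0,"grip": 1},
  {"dp": [-0.3,0,-0.9],"roll": 0,"grip": 1},
  {"dp": [-0.5,0,-0.4],"roll": 0,"grip": 1},
  {"dp": [-0.5,0,0],"roll": 0,"grip": 1},
  {"dp": [0,0,0],"roll": 0,"grip": 1},
])

```text
t: 29.12
eef_pos: [0.4278, -0.1832, 0.32]
orientation: [[0.973, 0.215, -0.087], [0.217, -0.976, 0.008], [-0.083, -0.027, -0.996]]
contact_force: [-0.0, 0.3, 0.9]
finger_gap: 0.996
```

```bash
python3 look.py 26; python3 - <<'E'
import cv2
a=cv2.imread('pics/s26.png');cv2.imwrite('pics/s26d.png',cv2.resize(a[185:240,205:275],None,fx=10,fy=10,interpolation=cv2.INTER_CUBIC))
E
```

```text
29.225 [ 0.42871342 -0.18309189  0.31971349] [-0.22004536 -0.17469992 -0.30720167] 1.002175243177253
holder xy -0.030818787189619362 -0.007089945919707148
```

View pics/s26d.png

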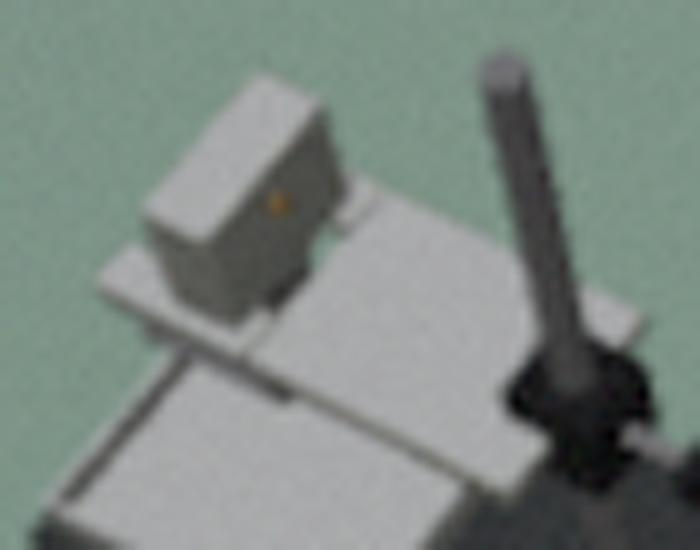

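View pics/w26.png

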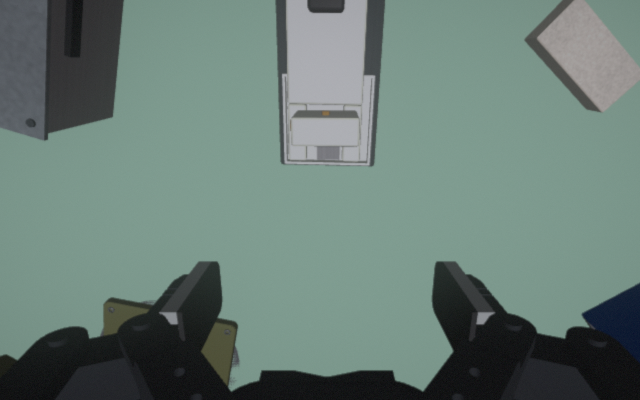

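View pics/s26.png

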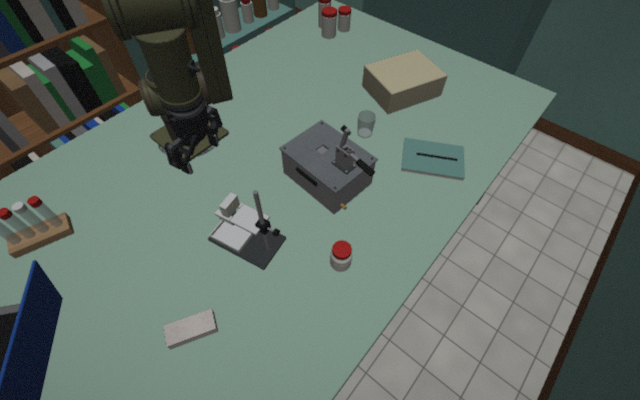

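```bash
python3 - <<'E'
from fit import *
q=[(.011,.026,.185),(.011,-.026,.185),(-.011,-.026,.185),(-.011,.026,.185),(.011,-.026,.14)]
s=[('s26',a,np.array([u[0]/10+205,u[1]/10+185])) for a,u in zip(q,[(326,104),(207,241),(145,212),(264,74),(232,323)])]
H=np.array([.4575,-.170,np.radians(11.5)]);c,m=np.cos(H[2]),np.sin(H[2])
w=[('w26',a,np.array(u)) for a,u in zip(q,[(292,118),(359,118),(360,146),(291,146)])]
for o in (s,w):
  p=fit(o,[.457,-.17,.2],'e');d=p[:2]-H[:2];print('holder',d[0]*c+d[1]*m,-d[0]*m+d[1]*c)
E
```

```text
e [ 0.4632 -0.1713] 10.61
('s26', (0.011, 0.026, 0.185)) [ 0.5 -0.3]
('s26', (0.011, -0.026, 0.185)) [-0.2  0.2]
('s26', (-0.011, -0.026, 0.185)) [-0.9 -0.4]
('s26', (-0.011, 0.026, 0.185)) [-0.1 -0.6]
('s26', (0.011, -0.026, 0.14)) [0.8 1.7]
holder 0.0053799118945930926 -0.0023784772578590626
e [ 0.4601 -0.1713] 12.76
('w26', (0.011, 0.026, 0.185)) [-1.6 -0.6]
('w26', (0.011, -0.026, 0.185)) [ 1.4 -0.6]
('w26', (-0.011, -0.026, 0.185)) [-0.5  0.7]
('w26', (-0.011, 0.026, 0.185)) [0.6 0.6]
holder 0.0023172720972235816 -0.0017519963112184486
```

```bash
python3 -c "
from rig import r
r.job_done(); print(r.get_state()['t'])"
```

```text
the job is handed in; nothing more can be done
the job is handed in; nothing more can be done
```

The electrode hangs upright in the fork and the job is handed in. I got no verdict, so this rests on my own last measurements, at about 29 s of the 61 s allowed.

**What I did**
- **Clamp:** I swung the handle back by gripping it. The picture then put it at only about 1.5 rad, so I pressed it down to its stop, which took about 32 N.
- **Tipping:** I gripped the head lightly, lifted it 39 mm and leaned it against the opening's edge to about 40 degrees. The foot then met the cover's underside at about 45 N, below the 70 N limit. That felt contact gives a length of roughly 63 mm.
- **Drawing out:** I backed off about 4.5 mm and drew the foot out along its length without any further contact force.
- **Hanging:** I lowered the strip between the prongs, straightened it against the closed end of the gap, set the head down and released it.

**Last checks**
- **Position:** The scene and wrist cameras put the head 6 mm and 3 mm from the fork seat; the limit is 18 mm. The yaw is within about 1.5 degrees of the fork's.
- **Upright:** The head looks flat on both prongs, by eye only.
- **Clamp and bystanders:** The clamp still looks fully back, and the beaker, jar and carton look unmoved.
- **Robot:** The arm is clear and touches nothing.

**Disagreements**
- The camera fit of the leaning strip was about 5 to 10 mm off the contact geometry, so I relied on the felt contact instead.
- Straightening took more force than expected (10 to 14 N) and left the tool tilted about 5 degrees, with no effect on the placing.

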